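# Set the long pattern plate upright in the pattern stand

### The arm

A 6-joint arm with a two-finger parallel gripper is mounted at the origin on a cart in front of the work surface, level with it; the furniture and walls round the work are solid. World frame = base frame: x ahead of the robot, y to its left, z up, the work surface at z = 0. Lengths are in m, angles in rad, forces in N, time in s.
With the tool pointing down it reaches from about 0.325 to 0.9 m from the base axis. Payload 3.5 kg.
Tool frame: the origin (TCP) lies midway between the tips of the shut fingers; the grasp point (between the pads) lies manip.tcp_to_grasp behind it (manip.tcp_to_grasp is the distance from the TCP to the grasp point, in m); z points along the fingers, y is the line along which they close (so a half turn about z gives the same grasp; the last joint's range is limited). The gripper opens to 85 mm and grips with 20 to 120 N. Pads are 22 mm wide; open, the fingers measure 114 mm over their backs; the gripper's body (76 mm by 85 mm) begins 54 mm behind the grasp point. The pads swing forward as they close: fully open they stand 13 mm farther back than shut.
Start: joints at [-1.249, 0.276, -0.026, 1.268, 0, 1.467], TCP at [0.258, -0.569, 0.197] pointing down, gripper open.
Joint ranges: [-3.12, 3.12], [-0.85, 1.88], [-1.08, 1.24], [-1.95, 2.15], [-1.57, 1.53], [-3.14, 3.14]. Speed limits (rad/s): [2.57, 2.57, 3.14, 3.14, 3.14, 3.14].

### API

Orientations are given as a unit quaternion [w, x, y, z].
In Python, from cell import manip gives the robot as it stands.
- The arm moves only by the tool nudge_tcp, called after "Request:" by a JSON object that holds its "api" and its "payload". Schema: {"type":"object","properties":{"plan":{"type":"array","items":{"type":"array","items":{"type":"number"},"minItems":7,"maxItems":7},"minItems":1,"maxItems":10},"clamp_n":{"type":"number"},"only":{"type":"string"},"quiet":{"type":"boolean"},"lines":{"type":"string"}},"required":["plan"],"additionalProperties":false}. plan is a list of rows, 1 to 10 of them, each of 7 numbers: dx, dy, dz in mm, then a rotation vector rx, ry, rz in units of 0.1 rad, then the finger opening in m; each row shifts and turns the commanded pose from where the row before left it, along the tool's axes as they then stand; what a row does not reach is not made up. A row lasts 1/10 s, in which the tool goes at most 0.05 m and 0.15 rad, less where a joint would pass 70% of its speed; a pose out of reach is approached as far as the arm can. The fingers move at their own pace and stop on an object; clamp_n is the grip in N (left out, the last holds). Time passes only in rows, so rows that do not move let the fingers close. The tool returns the time, the measured TCP pose, the force, the opening and the grip force at its end. only (a regular expression) keeps the lines of the reply that match it, lines (a string "A,B") keeps lines A to B, and quiet returns only ok. Input that does not fit is refused with a message, and nothing moves.
- manip.sense(): the state, without advancing time (a new reading comes with each control period).
- manip.get_image(name): name is "scene" or "side" or "wrist"; returns the picture (384x512x3 uint8, blue, green, red); there is no depth.
- manip.camera_model(name): a dict with "fovy" (degrees; the focal length in pixels is half the picture's height over the tangent of half this angle, whatever the lens; pixels are square), "cx", "cy" (the principal point, pixels), "distortion" ([k1, k2, p1, p2, k3] as OpenCV has them; the pictures are not rectified), "extrinsics" (4x4, takes a point from camera to world coordinates); the wrist camera has in their place "hand_eye" (4x4, takes a point from camera to tool coordinates, whose origin is the TCP and whose axes are the flange's). Camera axes: x right, y down, z forward; pixel columns grow to the right and rows downward; lengths in m; the calibration is good to about 2 mm. A picture is of the moment at which its call begins: read the wrist's pose just before it. camera_model takes no time and is no camera call.
- manip.hand_in(): hands the job in; it is judged then, once.
The state is a dict: "clock": time; "joint_pos": joint angles; "joint_vel": joint speeds; "effort": joint torques, N m; "eef_pos": TCP position; "tcp_rot": TCP orientation; "contact_force": force on the tool from outside, world axes, zero at the start; "ft_torque": the same for the moment, N m; "finger_gap": finger opening in m; "grasp_force": force on a finger pad.
Only numpy, scipy, OpenCV 4.12 (cv2) and the standard library are available. Lean on these libraries where they do the work, as an engineer would, in place of code of your own. Each camera call takes 0.05 s, during which the arm holds its last target. There are 200 camera calls.

### The job

Take the longer of the two plywood pattern plates, lay it on the sloping wooden rest with one end on the ledge and let go, then take it again by its upper end. Tip its lower end at a slant behind the lip of the upright stand, swing it straight under the two steel keeper arms until it leans back on both posts, and leave it standing there centred; do not push the short plate or the other things on the bench about.

Things in the scene. Friction and masses are not known exactly. Their poses are not given: they have to be found in the camera images.
- long_plate: Flat rectangular plywood plate 150 mm long (body x), 68 mm wide (body y), 8 mm thick (body z), with a round 20 mm hole through its middle; both ends and both faces are alike. Starts lying flat on the bench. Origin: centre of the underside as it lies at the start. This is the longer of the two plates; about 0.1 kg.
- long_plate_centre (a point): Middle of the long plate's volume.
- long_plate_end_a (a point): Middle of the long plate's end face at body x = +75 mm, mid-thickness.
- long_plate_end_b (a point): The same at body x = -75 mm.
- short_plate: Flat rectangular plywood plate 110 mm long (body x), 68 mm wide (body y), 8 mm thick (body z), with a round 20 mm hole through its middle; both ends and both faces are alike. Starts lying flat on the bench. Origin: centre of the underside as it lies at the start. The shorter plate, not wanted.
- stand: Fixed upright pattern stand: dark wood foot 72 mm (x) by 104 mm (y), two steel posts, 176 mm high. Origin on the bench under the slot's rear edge, z up; front faces its -x, towards the robot. The long plate's top must lean forward (to -x) 10 to 35 degrees while its foot goes in (25 is easy), then swing back under the arms; its weight keeps it on the posts, its middle near x=1, y=0, z=87 mm.
- stand_slot (a point): Middle of the slot floor: stand x=-8, y=0, z=12 mm. The slot runs along y; it is open from x=-16 mm (inner face of the lip) to x=0 (foot of the posts), and 76 mm long between its end cheeks.
- stand_lip (a point): Middle of the top inner edge of the front lip: stand x=-16, z=24 mm. The lip is 8 mm thick and 12 mm higher than the slot floor.
- stand_keeper (a point): Midway between the front tips of the two keeper arms, at their underside: stand x=-30, z=167 mm. The arms are 6 mm thick, lie at y=25 to 37 mm on either side and run back to the tops of the posts; the plate cannot come straight down past them.
- stand_posts (a point): Midway between the posts' front faces, where the plate's middle leans: stand x=5, z=87 mm. The posts lean back (to +x) by 4 degrees, start at x=0 on the slot floor, and lie at y=25 to 37 mm on either side: 50 mm open between them for a finger, but for a tie bar behind at z=51 to 69 mm.
- rest: Fixed sloping wooden rest, 44 mm wide (y), 112 mm deep (x), 80 mm high. Origin on the bench under its middle, z up. Its board slopes at 45 degrees, rising towards its -x, 85 mm along the slope; a ledge at its lower (+x) end stands 10 mm out of the face. The long plate laid on it overhangs each side by 12 mm and the upper end by 65 mm, and stays when let go.
- rest_foot (a point): Inner corner of the rest's ledge and board face, mid-width: rest x = 35, y = 0, z = 16 mm; the slope rises from here.
- rest_seat (a point): Where the long plate's middle lies when it rests on the board against the ledge (75 mm up the slope, 4 mm off the face).
- creme_jar: Loose jar with black lid, 52 mm across, 58 mm high; bystander. Origin: centre of its underside.
- glue_pot: Loose open grey tin pot, 79 mm across, 76 mm high; bystander. Origin: centre of its underside.
- sanding_block: Loose wooden sanding block, 71x107x29 mm (x, y, z); bystander. Origin: centre of its underside.
- spool_0: Loose dark red thread spool, 38 mm across, 50 mm high; bystander. Origin: centre of its underside.
- spool_1: Loose black thread spool, 38 mm across, 50 mm high; bystander. Origin: centre of its underside.
- marker_black: Loose white marker pen with black cap lying flat, 34x131x18 mm (x, y, z); bystander. Origin: centre of its underside.
- tape_measure: Loose tape measure, 69x84x30 mm (x, y, z); bystander. Origin: centre of its underside.
- wax_tin: Loose flat round wax tin, 80 mm across, 26 mm high; bystander. Origin: centre of its underside.

How it is judged:
By the outcome, as a careful person would: the job done as asked, in the order asked, and still so for the second after the job is handed in, with the robot touching nothing.
It also fails if it takes over 69 s, if anything falls off the work surface, if the arm or the gripper's body presses on something with over 40 N, if the wrist force passes 120 N, or if a joint passes its speed limit or range.

## Working session

There is one attempt and no reset: what is moved stays moved. The work goes in short steps, Python scripts to look and compute and a tool call to move; the robot and the scene stay as the last step left them, time stands still between calls to the robot, and variables do not carry over. Pictures are saved under pics/ and viewed, at most 10 in all, crops included, and the job is handed in when it is done.

```bash
ls; mkdir -p pics
```

Run:
```python
from cell import manip
import cv2, json
a=manip.get_image("scene"); b=manip.get_image("side")
cv2.imwrite("pics/scene0.png",a); cv2.imwrite("pics/side0.png",b)
for n in("scene","side","wrist"):print(n,manip.camera_model(n))
print(manip.sense(), manip.tcp_to_grasp)
```

```text
cell.py
pics
scene {'fovy': 55.10965908537653, 'cx': 258.90891044997915, 'cy': 188.63001041881625, 'distortion': array([-0.09961469,  0.        ,  0.        ,  0.        ,  0.        ]), 'extrinsics': array([[-0.8011151 , -0.33064328,  0.49888839,  0.10289218],
       [-0.59818221,  0.46992512, -0.64911357,  0.5345796 ],
       [-0.01981515, -0.81844084, -0.57424903,  0.64763148],
       [ 0.        ,  0.        ,  0.        ,  1.        ]])}
side {'fovy': 52.3124126670008, 'cx': 252.14064026546149, 'cy': 196.68442435694104, 'distortion': array([-0.03917176,  0.        ,  0.        ,  0.        ,  0.        ]), 'extrinsics': array([[ 0.94584742, -0.16544353,  0.27928675,  0.19687709],
       [-0.32421173, -0.52416115,  0.78749085, -1.03452376],
       [ 0.016106  , -0.83539423, -0.54941521,  0.79158643],
       [ 0.        ,  0.        ,  0.        ,  1.        ]])}
wrist {'fovy': 62.506556008517094, 'cx': 260.75085249459903, 'cy': 192.86364491954828, 'distortion': array([-0.01793865,  0.        ,  0.        ,  0.        ,  0.        ]), 'hand_eye': array([[ 1.81492061e-04, 
[... 390 characters left out ...]
7211590e-02,  1.26798510e+00,
        3.24908223e-06,  1.46741580e+00]), 'joint_vel': array([-0.00055023, -0.00076315,  0.00282002, -0.00195766,  0.00029784,
       -0.00040677]), 'effort': array([ 2.96177332e-04, -4.46708035e+01,  2.96128428e+01,  8.50079785e-03,
       -6.05712762e-05,  4.12457082e-07]), 'eef_pos': array([ 0.25734382, -0.56873233,  0.19635901]), 'tcp_rot': array([-9.96343648e-04,  9.77528434e-01,  2.10801227e-01, -1.07413600e-04]), 'contact_force': array([0.08158505, 0.06199249, 0.00936085]), 'ft_torque': array([ 0.08318773,  0.01803395, -0.02542093]), 'grasp_force': 0.0, 'finger_gap': 0.08555993674941519} 0.0187
```
View pics/scene0.png

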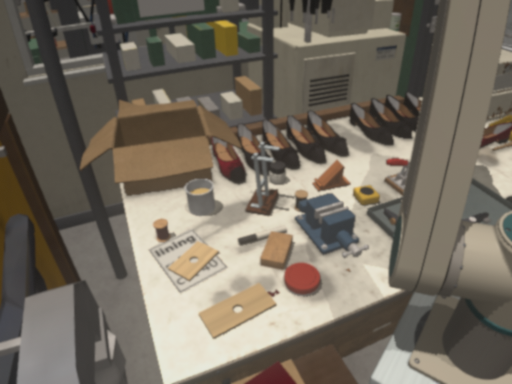

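View pics/side0.png

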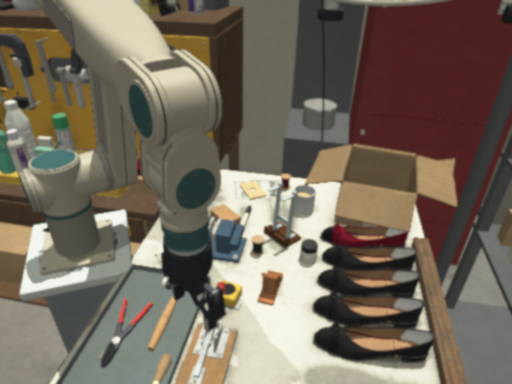

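The scene view shows the long plate at about (237,309), the short plate at (193,262), the stand at (262,190) and the rest at (330,177). The side view shows the stand at (282,220) and the rest at (269,287); the vise mostly hides the long plate.

Create h.py:
```python
import numpy as np, cv2, json
from cell import manip
from scipy.spatial.transform import Rotation as R
def q2R(q): return R.from_quat([q[1],q[2],q[3],q[0]]).as_matrix()
def pose(s=None):
    s=s or manip.sense(); T=np.eye(4); T[:3,:3]=q2R(s["tcp_rot"]); T[:3,3]=s["eef_pos"]; return T
def cam(n,T=None):
    m=manip.camera_model(n); f=192/np.tan(np.radians(m["fovy"])/2)
    K=np.array([[f,0,m["cx"]],[0,f,m["cy"]],[0,0,1]])
    E=m["extrinsics"] if n!="wrist" else T@m["hand_eye"]
    return K,m["distortion"],E
def proj(c,P):
    K,d,E=c; I=np.linalg.inv(E)
    return cv2.projectPoints(np.float64(P).reshape(-1,1,3),cv2.Rodrigues(I[:3,:3])[0],I[:3,3],K,d)[0].reshape(-1,2)
def ray(c,uv):
    K,d,E=c; p=cv2.undistortPoints(np.float64(uv).reshape(-1,1,2),K,d).reshape(-1,2)
    v=np.c_[p,np.ones(len(p))]@E[:3,:3].T; return E[:3,3],v/np.linalg.norm(v,axis=1)[:,None]
def onz(c,uv,z):
    o,v=ray(c,uv); return o+v*((z-o[2])/v[:,2])[:,None]
def tri(obs):  # [(cam,uv)...]
    A=np.zeros((3,3));b=np.zeros(3)
    for c,uv in obs:
        o,v=ray(c,[uv]); M=np.eye(3)-np.outer(v[0],v[0]); A+=M;b+=M@o
    x=np.linalg.solve(A,b); return x,[np.linalg.norm(proj(c,x)[0]-uv).round(1) for c,uv in obs]
def shot(name,tag):
    T=pose(); im=manip.get_image(name); cv2.imwrite(f"pics/{tag}.png",im); np.save(f"pics/{tag}.npy",T); return im,T
```

Run:
```python
from h import *
s=cam("scene");d=cam("side")
for n,uv,z in [("long",(237,310),.008),("c1",(200,316),.008),("c2",(212,334),.008),("c3",(276,303),.008),("c4",(266,285),.008),("short",(194,261),.008),("spoolL",(161,238),0),("wax",(302,282),.02),("block",(277,250),.03),("standfoot",(263,203),.02),("rest",(331,180),.03),("vise",(330,225),.05),("tape",(367,195),.03)]:
    print(n,onz(s,[uv],z)[0].round(3))
for n,uv,z in [("standfoot",(282,235),.02),("rest",(270,290),.03),("spool",(257,252),0),("jar",(310,262),0),("vise",(229,245),.05)]:
    print(n,onz(d,[uv],z)[0].round(3))
a=cv2.imread("pics/scene0.png");b=cv2.imread("pics/side0.png")
o=np.zeros((600,800,3),np.uint8)
x=cv2.resize(a[130:215,245:355],None,fx=4.5,fy=4.5,interpolation=cv2.INTER_CUBIC); o[:x.shape[0],:x.shape[1]]=x
x=cv2.resize(b[170:310,248:318],None,fx=4.2,fy=4.2,interpolation=cv2.INTER_CUBIC); o[:x.shape[0],500:500+x.shape[1]]=x
cv2.imwrite("pics/comp.png",o)
```

```text
long [0.433 0.19  0.008]
c1 [0.485 0.246 0.008]
c2 [0.437 0.263 0.008]
c3 [0.378 0.127 0.008]
c4 [0.423 0.1   0.008]
short [0.605 0.142 0.008]
spoolL [0.741 0.13  0.   ]
wax [0.358 0.056 0.02 ]
block [0.453 0.014 0.03 ]
standfoot [ 0.597 -0.125  0.02 ]
rest [ 0.489 -0.325  0.03 ]
vise [ 0.384 -0.117  0.05 ]
tape [ 0.369 -0.316  0.03 ]
standfoot [ 0.608 -0.164  0.02 ]
rest [ 0.485 -0.376  0.03 ]
spool [ 0.514 -0.193  0.   ]
jar [ 0.648 -0.284  0.   ]
vise [ 0.427 -0.193  0.05 ]
```

View pics/comp.png

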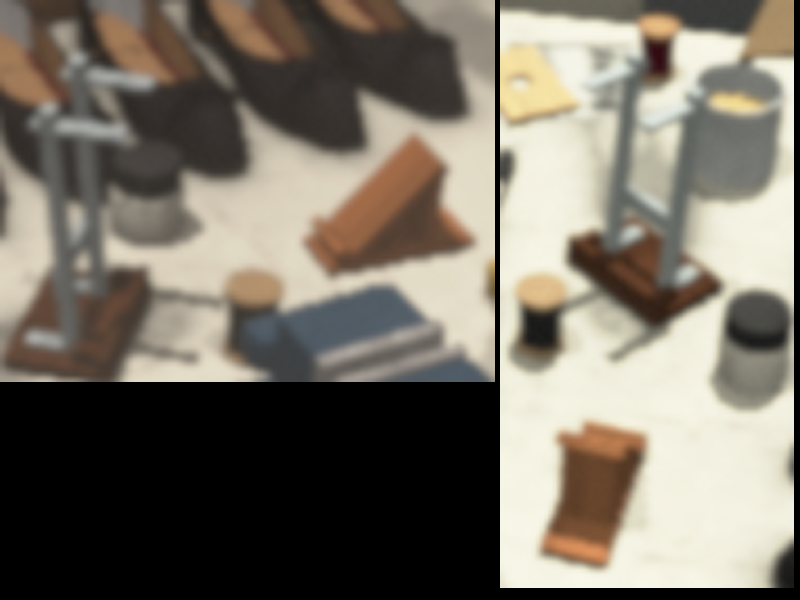

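The crop shows the stand's keeper tips and the rest. The rest's ledge side faces the scene camera; the side camera sees its back. I'll move the wrist camera over them next.

Units first: shifts go in mm and turns go in units of 0.1 rad. So 0.0407 m is 40.7, -0.0166 m is -16.6.

Request:
{"api": "nudge_tcp", "payload": {"plan": [[40.7,-16.6,-20,0,0,0,0.085],[40.7,-16.6,-20,0,0,0,0.085],[40.7,-16.6,-20,0,0,0,0.085],[40.7,-16.6,-20,0,0,0,0.085],[40.7,-16.6,-20,0,0,0,0.085],[40.7,-16.6,-10,0,0,0,0.085],[40.7,-16.6,-10,0,0,0,0.085],[40.7,-16.6,-10,0,0,0,0.085],[40.7,-16.6,0,0,0,0,0.085],[40.7,-16.6,0,0,0,0,0.085]]}}

```text
clock: 1.1
eef_pos: [0.561, -0.249, 0.3275]
tcp_rot: [0.0, 0.978, 0.211, 0.0]
contact_force: [0.6, -0.8, -0.7]
finger_gap: 0.0849
grasp_force: 0.0
```

Run:
```python
from h import *
A=cam("scene");B=cam("side")
S=lambda x,y:(245+x/4.5-.4,130+y/4.5-.4); D=lambda x,y:(248+(x-500)/4.2-.4,170+y/4.2-.4)
for n,p,q in [("tipA",(130,132),(585,85)),("tipB",(155,82),(645,125)),("postA",(40,118),(632,65)),("postB",(75,65),(698,95)),("restpeak",(415,138),(560,435)),("spool",(254,285),(541,290))]:
    x,e=tri([(A,S(*p)),(B,D(*q))]); print(n,x.round(4),e)
shot("wrist","w1"); print(pose().round(3))
```

```text
tipA [ 0.5655 -0.1292  0.1733] [np.float64(0.7), np.float64(0.6)]
tipB [ 0.5874 -0.1871  0.1722] [np.float64(0.5), np.float64(0.5)]
postA [ 0.6118 -0.1101  0.1732] [np.float64(0.8), np.float64(0.6)]
postB [ 0.634  -0.1702  0.177 ] [np.float64(0.5), np.float64(0.5)]
restpeak [ 0.4789 -0.3534  0.0806] [np.float64(3.9), np.float64(4.5)]
spool [ 0.5144 -0.1915  0.0503] [np.float64(0.2), np.float64(0.2)]
[[ 0.909  0.417  0.003  0.565]
 [ 0.417 -0.909  0.004 -0.244]
 [ 0.005 -0.003 -1.     0.327]
 [ 0.     0.     0.     1.   ]]
```

View pics/w1.png

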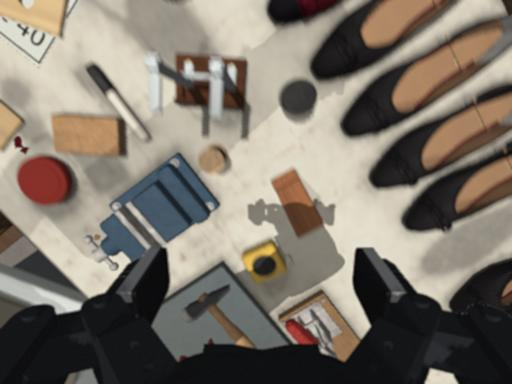

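The wrist view shows the rest at about (297,202), lower end not yet certain, the stand foot at (210,80) with keeper tips near (152,68) and (190,65), and a spool at (213,158). The tape is at (264,262) and the jar at (298,98).

```bash
python3 -c "
from h import *
shot('wrist','w1')"
```

Request:
{"api": "nudge_tcp", "payload": {"plan": [[0,-40,0,0,0,0,0.085],[0,-40,0,0,0,0,0.085],[0,-40,0,0,0,0,0.085],[0,-40,0,0,0,0,0.085],[0,0,0,0,0,0,0.085],[0,0,0,0,0,0,0.085]]}}

```text
clock: 1.8
eef_pos: [0.4936, -0.1047, 0.3274]
tcp_rot: [0.0, 0.977, 0.211, 0.0]
contact_force: [-0.1, 0.4, 0.5]
finger_gap: 0.0849
grasp_force: 0.0
```

Run:
```python
from h import *
b,T=shot("wrist","w2"); a=cv2.imread("pics/w1.png")
C1=cam("wrist",np.load("pics/w1.npy"));C2=cam("wrist",T)
print(C1[2][:3,3],C2[2][:3,3])
tips=[[.5655,-.1292,.1733],[.5874,-.1871,.1722],[.48,-.345,.04],[.433,.19,.008],[0.605,.142,.008]]
print(proj(C1,tips).round(),proj(C2,tips).round())
def crop(im,cx,cy,w,h,f):
    x0=int(cx-w/2);y0=int(cy-h/2);x0=max(x0,0);y0=max(y0,0);print("crop",x0,y0,f);c=im[y0:y0+h,x0:x0+w];return cv2.resize(c,None,fx=f,fy=f,interpolation=cv2.INTER_CUBIC)
p=proj(C2,[[.6,-.145,.08],[.48,-.345,.04]])
o=np.zeros((600,800,3),np.uint8)
def put(c,x,y):o[y:y+c.shape[0],x:x+c.shape[1]]=c[:600-y,:800-x]
put(crop(a,200,85,100,75,4),0,0); put(crop(a,297,203,100,75,4),400,0)
put(crop(b,*p[0],100,75,4),0,300); put(crop(b,*p[1],100,75,4),400,300)
cv2.imwrite("pics/comp2.png",o)
```

```text
[ 0.63131208 -0.21463203  0.50233919] [ 0.56056374 -0.07473515  0.50262903]
[[158. 124.]
 [219. 128.]
 [296. 226.]
 [-32. 108.]
 [ 24.   8.]] [[311. 116.]
 [371. 120.]
 [395. 220.]
 [ 66. 102.]
 [131.   0.]]
crop 150 47 4
crop 247 165 4
crop 273 54 4
crop 345 182 4
```

View pics/comp2.png

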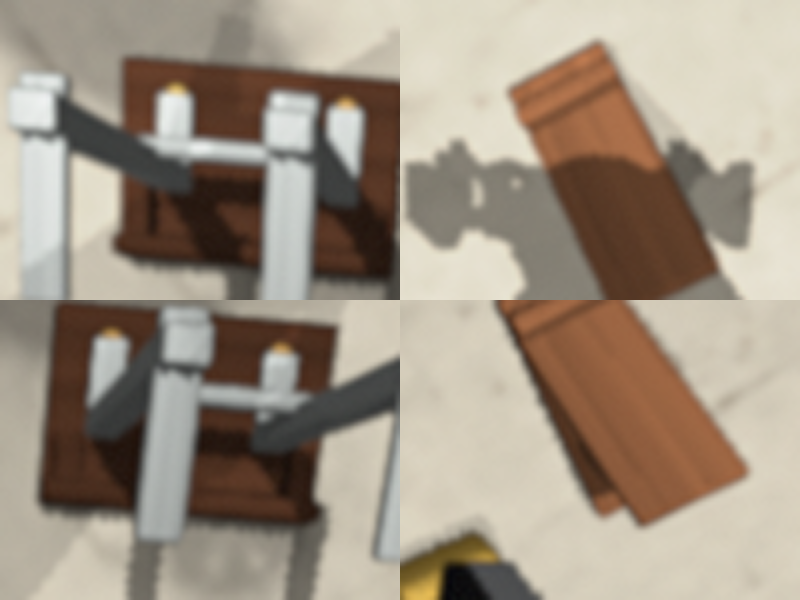

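Pixels for the rest (crop origins (247,165) and (345,182), scale 4): ledge corners at (510,92) and (603,40), upper end in w2 at (640,525) and (747,470). The stand foot and arms are clear. I'll move towards the long plate for a second view of it.

Converted, -0.0375 m is -37.5, 0.0075 m is 7.5.

Request:
{"api": "nudge_tcp", "payload": {"plan": [[7.5,-37.5,0,0,0,0,0.085],[7.5,-37.5,0,0,0,0,0.085],[7.5,-37.5,0,0,0,0,0.085],[7.5,-37.5,0,0,0,0,0.085],[7.5,-37.5,0,0,0,0,0.085],[0,0,0,0,0,0,0.085],[0,0,0,0,0,0,0.085]]}}

```text
clock: 2.55
eef_pos: [0.4517, 0.0812, 0.3272]
tcp_rot: [0.0, 0.977, 0.211, -0.0]
contact_force: [1.4, 0.1, 0.1]
finger_gap: 0.0848
grasp_force: 0.0
```

Run:
```python
from h import *
c,T=shot("wrist","w3"); a=cv2.imread("pics/w1.png"); b=cv2.imread("pics/w2.png")
C2=cam("wrist",np.load("pics/w2.npy"));C3=cam("wrist",T)
P=[.433,.19,.008]
def crop(im,cx,cy,w,h,f):
    x0=max(int(cx-w/2),0);y0=max(int(cy-h/2),0);print("crop",x0,y0,f);return cv2.resize(im[y0:y0+h,x0:x0+w],None,fx=f,fy=f,interpolation=cv2.INTER_CUBIC)
o=np.zeros((600,800,3),np.uint8)
def put(c,x,y):
    c=c[:600-y,:800-x];o[y:y+c.shape[0],x:x+c.shape[1]]=c
p2=proj(C2,P)[0];p3=proj(C3,P)[0];print(p2,p3)
put(crop(a,185,112,100,50,4),0,0); put(crop(b,345,112,100,50,4),400,0)
put(crop(b,*p2,130,133,3),0,200); put(crop(c,*p3,130,133,3),400,200)
cv2.imwrite("pics/comp3.png",o)
```

```text
[ 66.15951534 102.40048411] [190.61750113 127.89570169]
crop 135 87 4
crop 295 87 4
crop 1 35 3
crop 125 61 3
```

View pics/comp3.png

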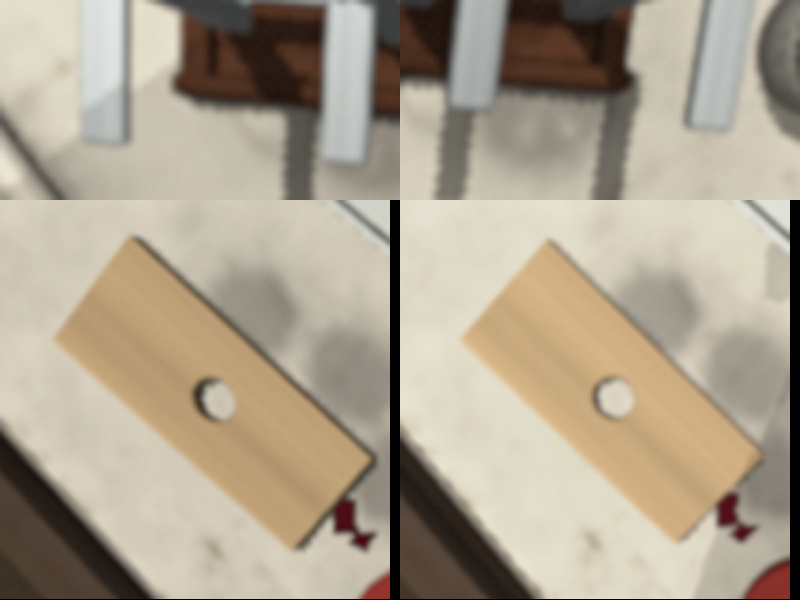

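The keeper tips and all four corners of the long plate are clear in both views. Now the fits.

Create fit.py:
```python
from h import *
from scipy.optimize import least_squares
W=[None]+[cam("wrist",np.load(f"pics/w{i}.npy")) for i in(1,2,3)]
A=cam("scene");B=cam("side")
def cr(x0,y0,f,pts): return [(x0+(x+.5)/f-.5,y0+(y+.5)/f-.5) for x,y in pts]
S=lambda x,y:(245+x/4.5-.4,130+y/4.5-.4); D=lambda x,y:(248+(x-500)/4.2-.4,170+y/4.2-.4)
def M(p): x,y,a,z=p; c,s=np.cos(a),np.sin(a); return lambda P:(np.array([[c,-s,0],[s,c,0],[0,0,1]])@np.array(P).T).T+[x,y,z]
def fit(obs,p0,zs=.0015):
    def res(p):
        f=M(p); r=[(proj(c,f(P))-np.array(uv)).ravel()*w for c,P,uv,w in obs]; return np.r_[np.concatenate(r),p[3]/zs]
    s=least_squares(res,p0,loss="soft_l1"); print(s.x.round(4),"yaw",np.degrees(s.x[2]).round(2));
    for c,P,uv,w in obs: print((proj(c,M(s.x)(P))-np.array(uv)).round(1).tolist())
    return s.x
tip=[[-.03,.037,.173],[-.03,.025,.173],[-.03,-.025,.173],[-.03,-.037,.173]]
stand=fit([(W[1],tip,cr(135,87,4,[(81,142),(125,141),(323,160),(364,162)]),1),
 (W[2],tip,cr(295,87,4,[(48,105),(93,107),(290,125),(332,130)]),1),
 (A,[[-.03,.031,.170],[-.03,-.031,.170]],[S(130,132),S(155,82)],.5),(B,[[-.03,.031,.170],[-.03,-.031,.170]],[D(585,85),D(645,125)],.5)],[.6,-.15,.36,0])
rest=fit([(W[1],[[.035,.022,.016],[.035,-.022,.016],[-.0251,-.022,.0761]],cr(247,165,4,[(125,127),(222,75),(318,270)]),1),
 (W[2],[[-.0251,.022,.0761],[-.0251,-.022,.0761]],cr(345,182,4,[(242,225),(347,170)]),1)],[.49,-.34,.9,0])
pl=[[.075,.034,.008],[.075,-.034,.008],[-.075,-.034,.008],[-.075,.034,.008]]
# order: top-left(far +), ...
o2=cr(1,35,3,[(54,139),(133,37),(373,258),(297,348)]); o3=cr(125,61,3,[(62,139),(149,40),(363,257),(279,342)])
plate=fit([(W[2],pl,o2,1),(W[3],pl,o3,1)],[.433,.19,1.2,0])
for u,v in zip(o2,o3): print(tri([(W[2],u),(W[3],v)])[0].round(4))
np.save("fit.npy",[stand,rest,plate])
```

```bash
python3 fit.py
```

```text
[ 6.066e-01 -1.486e-01  3.461e-01 -5.000e-04] yaw 19.83
[[-0.8, -1.1], [-0.1, 0.2], [-0.8, -0.5], [0.7, 0.0]]
[[-0.0, 0.2], [0.4, 0.7], [-0.3, 0.3], [0.8, 0.1]]
[[-1.1, 0.5], [-0.6, 0.2]]
[[0.3, 1.5], [0.2, 1.2]]
[ 5.008e-01 -3.435e-01  9.182e-01  3.000e-04] yaw 52.61
[[0.1, 0.7], [0.5, 1.3], [-0.5, -1.5]]
[[-1.0, -0.6], [0.9, 0.1]]
[ 0.4384  0.182   1.2072 -0.0014] yaw 69.17
[[0.1, 0.3], [-0.5, -0.8], [0.4, 0.1], [-0.9, 1.1]]
[[-0.2, 0.2], [0.2, -0.4], [1.4, -0.7], [-0.2, 0.7]]
[0.4339 0.2638 0.0075]
[0.496  0.2406 0.0044]
[0.4419 0.1015 0.0034]
[0.3808 0.1243 0.0037]
```

Create plan.py:
```python
from h import *
stand,rest,plate=np.load("fit.npy")
def M3(p): T=np.eye(4);T[:3,:3]=R.from_euler("z",p[2]).as_matrix();T[:3,3]=[p[0],p[1],0];return T
Z=np.array([0,0,1.])
def tool(pos,z,y):
    z=np.array(z)/np.linalg.norm(z);y=np.array(y)/np.linalg.norm(y);T=np.eye(4)
    T[:3,:3]=np.c_[np.cross(y,z),y,z];T[:3,3]=pos;return T
def go(T,tag="",T0=None,vm=.045):
    T0=pose() if T0 is None else T0; G=np.linalg.inv(T0)@T; r=R.from_matrix(G[:3,:3]).as_rotvec()
    N=max(1,int(np.ceil(max(np.linalg.norm(G[:3,3])/vm,np.linalg.norm(r)/.13))))
    while 1:
        Rn=R.from_rotvec(r/N).as_matrix();S=sum(np.linalg.matrix_power(Rn,i) for i in range(N));dp=np.linalg.solve(S,G[:3,3])
        if np.linalg.norm(dp)<=vm:break
        N+=1
    print(tag,"N",N,(dp).round(4).tolist(),(r/N).round(4).tolist()); return T
def grasp1(h,a=15):
    d=np.array([np.cos(plate[2]),np.sin(plate[2]),0]); t=np.radians(a)
    return tool([plate[0],plate[1],h],-np.cos(t)*Z+np.sin(t)*d,np.cross(-Z,d))
```

Run:
```python
from plan import *
T=go(grasp1(.08),"hover"); print(T.round(3)); go(grasp1(.005),"down",T)
```

```text
hover N 7 [0.0048, -0.0109, 0.0364] [0.0147, 0.0356, -0.1112]
[[ 0.344  0.935  0.092  0.438]
 [ 0.903 -0.356  0.242  0.182]
 [ 0.259  0.    -0.966  0.08 ]
 [ 0.     0.     0.     1.   ]]
down N 2 [-0.0097, 0.0, 0.0362] [0.0, 0.0, 0.0]
```

Converted, 0.0364 m is 36.4, -0.0109 m is -10.9, -0.1112 rad is -1.112.

Request:
{"api": "nudge_tcp", "payload": {"plan": [[4.8,-10.9,36.4,0.147,0.356,-1.112,0.085],[4.8,-10.9,36.4,0.147,0.356,-1.112,0.085],[4.8,-10.9,36.4,0.147,0.356,-1.112,0.085],[4.8,-10.9,36.4,0.147,0.356,-1.112,0.085],[4.8,-10.9,36.4,0.147,0.356,-1.112,0.085],[4.8,-10.9,36.4,0.147,0.356,-1.112,0.085],[4.8,-10.9,36.4,0.147,0.356,-1.112,0.085],[0,0,0,0,0,0,0.085],[0,0,0,0,0,0,0.085]]}}

```text
clock: 3.5
eef_pos: [0.4379, 0.1815, 0.0798]
tcp_rot: [-0.074, 0.817, 0.561, 0.107]
contact_force: [0.5, 0.3, 0.2]
finger_gap: 0.0851
grasp_force: 0.0
```

Run:
```python
from plan import *
go(grasp1(.08),"err");go(grasp1(.005),"down")
```

```text
err N 1 [0.0007, 0.0003, -0.0] [-0.0005, 0.0006, -0.0038]
down N 2 [-0.0093, 0.0002, 0.0362] [-0.0002, 0.0003, -0.0019]
```

Converted, 0.018 m is 18, -0.0046 m is -4.6.

Request:
{"api": "nudge_tcp", "payload": {"plan": [[-4.6,0,18,0,0,0,0.085],[-4.6,0,18,0,0,0,0.085],[-4.6,0,18,0,0,0,0.08],[-4.6,0,18,0,0,0,0.078],[0,0,0,0,0,0,0.078],[0,0,0,0,0,0,0.078]], "clamp_n": 30}}

```text
clock: 4.1
eef_pos: [0.4404, 0.1834, 0.0076]
tcp_rot: [-0.074, 0.816, 0.562, 0.109]
contact_force: [0.7, -0.5, 0.4]
finger_gap: 0.0778
grasp_force: 0.0
```

Request:
{"api": "nudge_tcp", "payload": {"plan": [[-1,0,4,0,0,0,0.078],[-1,0,4,0,0,0,0.078],[0,0,0,0,0,0,0.078],[0,0,0,0,0,0,0.078]]}}

```text
clock: 4.5
eef_pos: [0.4379, 0.184, -0.0023]
tcp_rot: [-0.074, 0.816, 0.563, 0.108]
contact_force: [0.1, -0.7, 0.1]
finger_gap: 0.0781
grasp_force: 0.0
```

Request:
{"api": "nudge_tcp", "payload": {"plan": [[0,0,0,0,0,0,0.06],[0,0,0,0,0,0,0.06],[0,0,0,0,0,0,0.06],[0,0,0,0,0,0,0.06]], "clamp_n": 40}}

```text
clock: 4.9
eef_pos: [0.4379, 0.184, -0.0025]
tcp_rot: [-0.074, 0.816, 0.563, 0.108]
contact_force: [-0.1, -0.7, -0.4]
finger_gap: 0.0602
grasp_force: 0.0
```

Request:
{"api": "nudge_tcp", "payload": {"plan": [[0,0,-5,0,0,0,0.06],[0,0,-20,0,0,0,0.06],[0,0,-20,0,0,0,0.06],[0,0,-20,0,0,0,0.06],[0,0,0,0,0,0,0.06],[0,0,0,0,0,0,0.06]], "clamp_n": 60}}

```text
clock: 5.5
eef_pos: [0.4324, 0.1681, 0.0607]
tcp_rot: [-0.074, 0.816, 0.563, 0.108]
contact_force: [-0.9, -0.5, 0.5]
finger_gap: 0.06
grasp_force: 0.0
```

The fingers closed above the plate, since the pads retract more than I expected. I'll go in lower and feel for the bench.

Converted, 0.0025 m is 2.5, 0.02 m is 20.

Request:
{"api": "nudge_tcp", "payload": {"plan": [[0,0,0,0,0,0,0.077],[0,0,20,0,0,0,0.077],[0,0,20,0,0,0,0.077],[0,0,20,0,0,0,0.077],[0,0,5,0,0,0,0.077],[0,0,0,0,0,0,0.077],[-0.7,0,2.5,0,0,0,0.077],[-0.7,0,2.5,0,0,0,0.077],[0,0,0,0,0,0,0.077],[0,0,0,0,0,0,0.077]]}}

```text
clock: 6.5
eef_pos: [0.4382, 0.1839, -0.0073]
tcp_rot: [-0.074, 0.816, 0.563, 0.108]
contact_force: [0.1, 0.7, -0.1]
finger_gap: 0.0771
grasp_force: 0.0
```

Request:
{"api": "nudge_tcp", "payload": {"plan": [[-0.5,0,2,0,0,0,0.077],[-0.3,0,1,0,0,0,0.077],[0,0,0,0,0,0,0.077],[0,0,0,0,0,0,0.077]]}}

```text
clock: 6.9
eef_pos: [0.4377, 0.1839, -0.0108]
tcp_rot: [-0.074, 0.816, 0.563, 0.108]
contact_force: [0.5, -0.9, -0.4]
finger_gap: 0.077
grasp_force: 0.0
```

Request:
{"api": "nudge_tcp", "payload": {"plan": [[0,0,0,0,0,0,0.064],[0,0,0,0,0,0,0.064],[0,0,0,0,0,0,0.064],[0,0,0,0,0,0,0.064]], "clamp_n": 40}}

```text
clock: 7.3
eef_pos: [0.4379, 0.1839, -0.0108]
tcp_rot: [-0.074, 0.816, 0.563, 0.108]
contact_force: [1.0, 0.9, 0.6]
finger_gap: 0.0641
grasp_force: 0.0
```

Run:
```python
from plan import *
im,T=shot("wrist","w4"); s,_=shot("scene","s4")
o=np.zeros((576,800,3),np.uint8); o[:384,:512]=im
c=cv2.resize(s[255:350,180:300],None,fx=2.4,fy=2.4,interpolation=cv2.INTER_CUBIC); o[:c.shape[0],512:512+c.shape[1]]=c
C=cam("wrist",T); print(proj(C,(M3(plate)[:3,:3]@np.array([[.075,.034,.008],[.075,-.034,.008],[-.075,-.034,.008],[-.075,.034,.008]]).T).T+[plate[0],plate[1],0]).round())
cv2.imwrite("pics/comp4.png",o)
```

```text
[[199.  91.]
 [327.  91.]
 [325. 367.]
 [201. 367.]]
```

View pics/comp4.png

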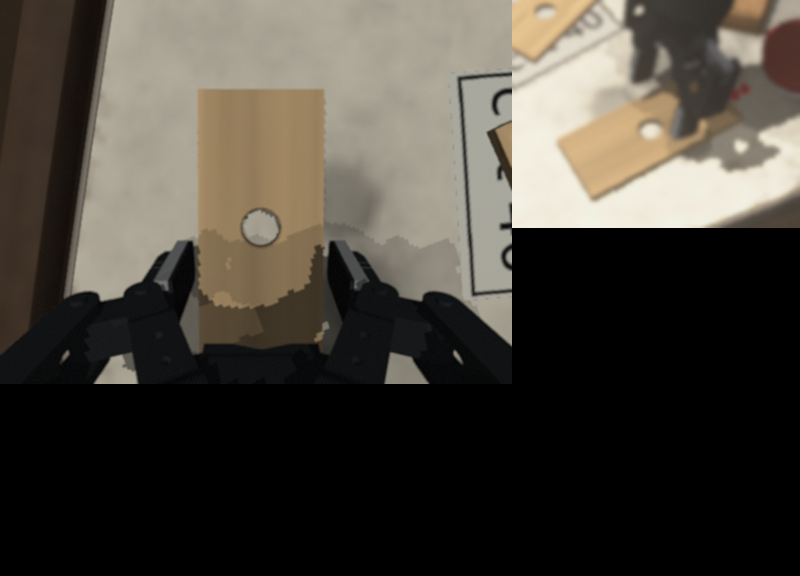

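The plate sits exactly where predicted, and the fingertips at (190,241) and (333,241) are still above it. I'll reopen and step lower, watching the force.

Request:
{"api": "nudge_tcp", "payload": {"plan": [[0,0,0,0,0,0,0.077],[0,0,0,0,0,0,0.077],[0,0,0,0,0,0,0.077],[-0.5,0,2,0,0,0,0.077],[-0.5,0,2,0,0,0,0.077],[0,0,0,0,0,0,0.077]]}}

```text
clock: 8.0
eef_pos: [0.4374, 0.1839, -0.0154]
tcp_rot: [-0.075, 0.816, 0.563, 0.107]
contact_force: [-0.5, 0.2, -0.7]
finger_gap: 0.0769
grasp_force: 0.0
```

Request:
{"api": "nudge_tcp", "payload": {"plan": [[-0.5,0,2,0,0,0,0.077],[-0.3,0,1,0,0,0,0.077],[0,0,0,0,0,0,0.077]]}}

```text
clock: 8.3
eef_pos: [0.4376, 0.1839, -0.0182]
tcp_rot: [-0.075, 0.816, 0.563, 0.108]
contact_force: [-0.3, -0.4, -0.2]
finger_gap: 0.0769
grasp_force: 0.0
```

Request:
{"api": "nudge_tcp", "payload": {"plan": [[0,0,0,0,0,0,0.064],[0,0,0,0,0,0,0.064],[0,0,0,0,0,0,0.064],[0,0,0,0,0,0,0.064]], "clamp_n": 40}}

```text
clock: 8.7
eef_pos: [0.4379, 0.184, -0.018]
tcp_rot: [-0.074, 0.816, 0.563, 0.108]
contact_force: [1.1, 0.6, -0.3]
finger_gap: 0.064
grasp_force: 0.0
```

Units first: shifts go in mm and turns go in units of 0.1 rad. So 0.002 m is 2, -0.0005 m is -0.5.

Request:
{"api": "nudge_tcp", "payload": {"plan": [[0,0,0,0,0,0,0.077],[0,0,0,0,0,0,0.077],[0,0,0,0,0,0,0.077],[-0.5,0,2,0,0,0,0.077],[-0.5,0,2,0,0,0,0.077],[0,0,0,0,0,0,0.077]]}}

```text
clock: 9.3
eef_pos: [0.4374, 0.184, -0.0226]
tcp_rot: [-0.075, 0.816, 0.563, 0.107]
contact_force: [-0.2, 0.3, -0.8]
finger_gap: 0.0768
grasp_force: 0.0
```

Request:
{"api": "nudge_tcp", "payload": {"plan": [[-0.5,0,2,0,0,0,0.077],[-0.3,0,1,0,0,0,0.077],[0,0,0,0,0,0,0.077]]}}

```text
clock: 9.6
eef_pos: [0.4377, 0.184, -0.0255]
tcp_rot: [-0.075, 0.816, 0.563, 0.108]
contact_force: [-1.0, 0.3, 0.1]
finger_gap: 0.0771
grasp_force: 0.0
```

Run:
```python
from plan import *
im,T=shot("wrist","w5"); s,_=shot("scene","s5"); d,_=shot("side","d5")
o=np.zeros((600,800,3),np.uint8)
c=cv2.resize(s[265:335,195:295],None,fx=5,fy=5,interpolation=cv2.INTER_CUBIC); o[:350,:500]=c
c=cv2.resize(im[180:384,110:420],None,fx=1.2,fy=1.2); o[352:352+c.shape[0],:c.shape[1]]=c
c=cv2.resize(d[170:250,180:270],None,fx=3.3,fy=3.3); o[:c.shape[0],502:502+c.shape[1]]=c[:,:298]
cv2.imwrite("pics/comp5.png",o); print(proj(cam("scene"),[T[:3,3],T[:3,3]-.0187*T[:3,2]]),proj(cam("wrist",T),[T[:3,3],T[:3,3]-.0187*T[:3,2]]))
```

```text
[[237.91060875 316.75275369]
 [239.41568847 310.59376504]] [[260.55861203 224.08427856]
 [260.53370595 237.38017773]]
```

View pics/comp5.png

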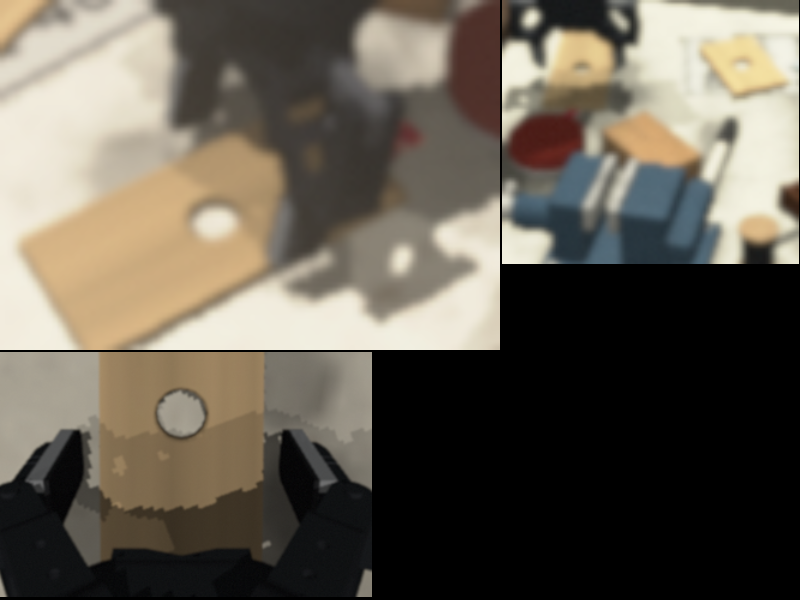

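The fingers now straddle the plate just above the bench: near tip at about (257,315) in the scene view, tips at row 249 in the wrist view. They sit 20-30 mm short of the hole. I'll close here.

Request:
{"api": "nudge_tcp", "payload": {"plan": [[0,0,0,0,0,0,0.06],[0,0,0,0,0,0,0.06],[0,0,0,0,0,0,0.06],[0,0,0,0,0,0,0.06]], "clamp_n": 40}}

```text
clock: 10.15
eef_pos: [0.4379, 0.184, -0.0252]
tcp_rot: [-0.074, 0.816, 0.563, 0.108]
contact_force: [-0.2, 0.3, 0.1]
finger_gap: 0.06
grasp_force: 0.0
```

Run:
```python
from plan import *
p=onz(cam("scene"),[(257,315),(237.5,309)],.006); I=np.linalg.inv(M3(plate))
print((I@np.c_[p,[1,1]].T).T.round(4), pose().round(3))
```

```text
[[-0.0237  0.0397  0.006   1.    ]
 [ 0.0025  0.0047  0.006   1.    ]] [[ 0.343  0.935  0.092  0.438]
 [ 0.903 -0.355  0.243  0.184]
 [ 0.26   0.    -0.966 -0.025]
 [ 0.     0.     0.     1.   ]]
```

Converted, 0.002 m is 2, -0.0005 m is -0.5.

Request:
{"api": "nudge_tcp", "payload": {"plan": [[0,0,0,0,0,0,0.077],[0,0,0,0,0,0,0.077],[0,0,0,0,0,0,0.077],[-0.5,0,2,0,0,0,0.077],[-0.5,0,2,0,0,0,0.077],[0,0,0,0,0,0,0.077]]}}

```text
clock: 10.75
eef_pos: [0.4375, 0.1841, -0.0297]
tcp_rot: [-0.075, 0.816, 0.563, 0.108]
contact_force: [0.5, 0.3, -0.5]
finger_gap: 0.077
grasp_force: 0.0
```

Request:
{"api": "nudge_tcp", "payload": {"plan": [[-0.5,0,2,0,0,0,0.077],[0,0,0,0,0,0,0.077]]}}

```text
clock: 10.95
eef_pos: [0.4377, 0.1841, -0.0317]
tcp_rot: [-0.075, 0.816, 0.563, 0.108]
contact_force: [0.5, -0.4, 0.8]
finger_gap: 0.077
grasp_force: 0.0
```

Request:
{"api": "nudge_tcp", "payload": {"plan": [[-0.5,0,2,0,0,0,0.077],[0,0,0,0,0,0,0.077]]}}

```text
clock: 11.15
eef_pos: [0.4377, 0.1842, -0.0337]
tcp_rot: [-0.075, 0.816, 0.563, 0.108]
contact_force: [-0.7, -0.5, 0.8]
finger_gap: 0.077
grasp_force: 0.0
```

Request:
{"api": "nudge_tcp", "payload": {"plan": [[0,0,0,0,0,0,0.064],[0,0,0,0,0,0,0.064],[0,0,0,0,0,0,0.064],[0,0,0,0,0,0,0.064]], "clamp_n": 40}}

```text
clock: 11.55
eef_pos: [0.4379, 0.1841, -0.0329]
tcp_rot: [-0.074, 0.816, 0.563, 0.108]
contact_force: [-2.2, -2.0, 6.5]
finger_gap: 0.0655
grasp_force: 42.3
```

```bash
python3 -c "
from plan import *
shot('wrist','w6')"
```

```text
(no output)
```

Converted, -0.035 m is -35, -0.02 m is -20.

Request:
{"api": "nudge_tcp", "payload": {"plan": [[0,0,-3,0,0,0,0.06],[0,0,-5,0,0,0,0.06],[5,0,-20,0,0,0,0.06],[10,0,-35,0,0,0,0.06],[10,0,-35,0,0,0,0.06],[0,0,0,0,0,0,0.06],[0,0,0,0,0,0,0.06]], "clamp_n": 60}}

```text
clock: 12.3
eef_pos: [0.4383, 0.1829, 0.0686]
tcp_rot: [-0.074, 0.816, 0.563, 0.109]
contact_force: [-1.4, 0.2, -0.9]
finger_gap: 0.0643
grasp_force: 66.4
```

Run:
```python
from plan import *
im,T=shot("wrist","w7"); s,_=shot("scene","s7")
o=np.zeros((600,800,3),np.uint8); o[:384,:512]=im
c=cv2.resize(s[225:335,185:295],None,fx=2.6,fy=2.6,interpolation=cv2.INTER_CUBIC); o[:286,514:]=c
w=cv2.imread("pics/w6.png"); c=cv2.resize(w[180:380,160:360],None,fx=1.0,fy=1.0); o[386:586,:200]=c
# segmented plate mask
hsv=cv2.cvtColor(im,cv2.COLOR_BGR2HSV); print(pose().round(4).tolist())
cv2.imwrite("pics/comp7.png",o)
```

```text
[[0.3436, 0.9348, 0.0897, 0.436], [0.9028, -0.3551, 0.2424, 0.1827], [0.2585, -0.0023, -0.966, 0.0664], [0.0, 0.0, 0.0, 1.0]]
```

View pics/comp7.png

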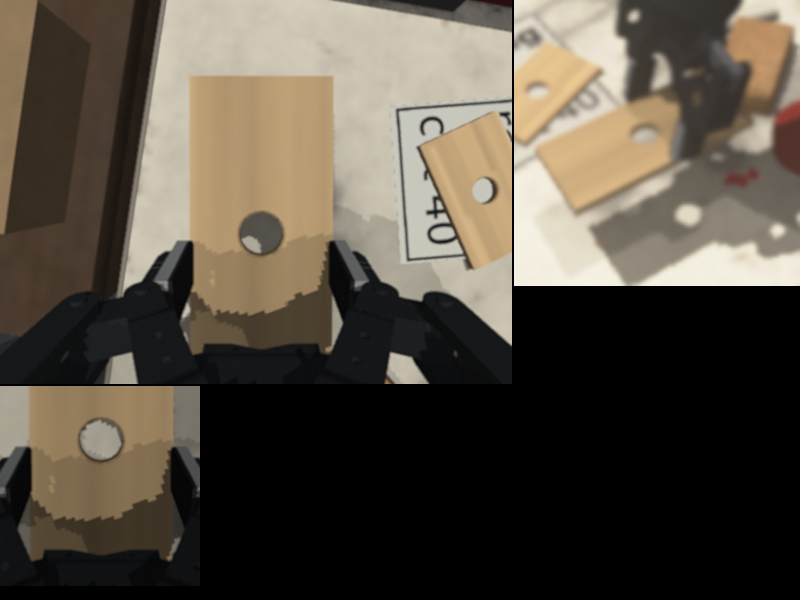

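Success: the plate is in the grip. Its far end is at row 76 (columns 189–333) and the hole at (261,233). It has not slipped against the on-bench view. Next I'll carry it to above the rest.

Add to plan.py:
```python
Rr=M3(rest)[:3,:3]; U=Rr@np.array([-1,0,1])/2**.5; Nn=Rr@np.array([1,0,1])/2**.5
foot=M3(rest)[:3,:3]@np.array([.035,0,.016])+M3(rest)[:3,3]; seat=foot+.075*U+.004*Nn
def place1(du=0,dn=0,dz=0,c=(.008,0,-.0346),a=15):
    t=np.radians(a); z=-np.cos(t)*Nn-np.sin(t)*U; x=-U*np.cos(t)+Nn*np.sin(t); y=np.cross(z,x)
    T=tool([0,0,0],z,y); T[:3,3]=seat+du*U+dn*Nn+dz*Z-T[:3,:3]@np.array(c); return T
```

Run:
```python
from plan import *
T=pose(); T[2,3]+=.13; go(T,"up"); T2=place1(.008,.05,.12); print(seat,T2.round(3)); go(T2,"to",T)
```

```text
up N 3 [0.0112, -0.0001, -0.0419] [0.0, -0.0, 0.0]
[ 0.49152452 -0.35558663  0.07186144] [[ 0.526  0.795 -0.304  0.495]
 [ 0.688 -0.607 -0.397 -0.351]
 [-0.5    0.    -0.866  0.207]
 [ 0.     0.     0.     1.   ]]
to N 13 [-0.0349, 0.0236, 0.0022] [0.0028, -0.0599, 0.0227]
```

Request:
{"api": "nudge_tcp", "payload": {"plan": [[11.2,0,-41.9,0,0,0,0.06],[11.2,0,-41.9,0,0,0,0.06],[11.2,0,-41.9,0,0,0,0.06],[11.2,0,-41.9,0,0,0,0.06],[0,0,0,0,0,0,0.06]]}}

```text
clock: 12.9
eef_pos: [0.4413, 0.1832, 0.2464]
tcp_rot: [-0.072, 0.815, 0.563, 0.112]
contact_force: [1.2, -0.4, -0.8]
finger_gap: 0.0639
grasp_force: 67.4
```

Run:
```python
from plan import *
go(place1(.008,.05,.12),"to")
```

```text
to N 13 [-0.0348, 0.0233, 0.0062] [0.0036, -0.0605, 0.0226]
```

Converted, -0.0348 m is -34.8, 0.0233 m is 23.3, -0.0605 rad is -0.605.

Request:
{"api": "nudge_tcp", "payload": {"plan": [[-34.8,23.3,6.2,0.036,-0.605,0.226,0.06],[-34.8,23.3,6.2,0.036,-0.605,0.226,0.06],[-34.8,23.3,6.2,0.036,-0.605,0.226,0.06],[-34.8,23.3,6.2,0.036,-0.605,0.226,0.06],[-34.8,23.3,6.2,0.036,-0.605,0.226,0.06],[-34.8,23.3,6.2,0.036,-0.605,0.226,0.06],[-34.8,23.3,6.2,0.036,-0.605,0.226,0.06],[-34.8,23.3,6.2,0.036,-0.605,0.226,0.06],[-34.8,23.3,6.2,0.036,-0.605,0.226,0.06],[-34.8,23.3,6.2,0.036,-0.605,0.226,0.06]]}}

```text
clock: 13.9
eef_pos: [0.4894, -0.2279, 0.1751]
tcp_rot: [0.068, 0.867, 0.467, -0.161]
contact_force: [-0.3, 0.4, -0.9]
finger_gap: 0.0641
grasp_force: 67.2
```

Request:
{"api": "nudge_tcp", "payload": {"plan": [[-34.8,23.3,6.2,0.036,-0.605,0.226,0.06],[-34.8,23.3,6.2,0.036,-0.605,0.226,0.06],[-34.8,23.3,6.2,0.036,-0.605,0.226,0.06],[0,0,0,0,0,0,0.06],[0,0,0,0,0,0,0.06],[0,0,0,0,0,0,0.06]]}}

```text
clock: 14.5
eef_pos: [0.489, -0.3505, 0.1995]
tcp_rot: [0.111, 0.864, 0.429, -0.237]
contact_force: [-0.7, 0.4, -1.9]
finger_gap: 0.0639
grasp_force: 67.4
```

Run:
```python
from plan import *
A=go(place1(.008,.05,.12),"err"); B=go(place1(.008,.05),"toH1"); go(place1(.008,.006),"down",B); print(manip.sense()["joint_pos"].round(2))
```

```text
err N 1 [-0.0012, 0.005, -0.0079] [-0.0094, 0.0064, 0.0058]
toH1 N 3 [0.0198, 0.002, 0.0319] [-0.0031, 0.0021, 0.0019]
down N 1 [-0.0114, 0.0, 0.0425] [-0.0, 0.0, -0.0]
[-0.46  0.33 -0.04  1.32 -0.52  1.79]
```

Request:
{"api": "nudge_tcp", "payload": {"plan": [[19.8,2,31.9,-0.031,0.021,0.019,0.06],[19.8,2,31.9,-0.031,0.021,0.019,0.06],[19.8,2,31.9,-0.031,0.021,0.019,0.06],[0,0,0,0,0,0,0.06],[0,0,0,0,0,0,0.06]]}}

```text
clock: 15.0
eef_pos: [0.4954, -0.3517, 0.0887]
tcp_rot: [0.116, 0.866, 0.428, -0.232]
contact_force: [-0.6, -0.8, -0.4]
finger_gap: 0.0642
grasp_force: 67.4
```

Run:
```python
from plan import *
B=go(place1(.008,.05),"err"); go(place1(.008,.006),"down")
im,T=shot("wrist","w8"); C=cam("wrist",T)
# model overlays: expected plate end corners & rest corners
cen=np.array([.008,0,-.0346]);e=np.array([.966,0,.259]);nn=np.array([.259,0,-.966]);
P=[T[:3,:3]@(cen+.075*e+s*.034*np.array([0,1,0])+.004*nn)+T[:3,3] for s in(-1,1)]+[T[:3,:3]@(cen+.004*nn)+T[:3,3]]
Q=[foot+s*.022*(Rr@[0,1,0])+k for s in(1,-1) for k in(0*U,.01*Nn)]
print(proj(C,P).round(1).tolist(),proj(C,Q).round(1).tolist())
c=cv2.resize(im[20:260,130:400],None,fx=2.4,fy=2.4,interpolation=cv2.INTER_CUBIC); cv2.imwrite("pics/w8c.png",c)
```

```text
err N 1 [0.0009, -0.0008, 0.0016] [0.0013, 0.0014, 0.0001]
down N 2 [-0.0052, -0.0004, 0.022] [0.0007, 0.0007, 0.0001]
[[187.1, 80.0], [332.9, 80.0], [260.0, 240.0]] [[225.2, 94.9], [223.4, 90.5], [292.7, 94.9], [294.3, 90.5]]
```

Converted, 0.0215 m is 21.5, -0.005 m is -5, 0.001 rad is 0.01.

Request:
{"api": "nudge_tcp", "payload": {"plan": [[-5,-0.4,21.5,0.01,0.01,0,0.06],[-5,-0.4,21.5,0.005,0.005,0,0.06],[0,0,0,0,0,0,0.06],[0,0,0,0,0,0,0.06]]}}

```text
clock: 15.45
eef_pos: [0.4787, -0.3769, 0.0588]
tcp_rot: [0.117, 0.867, 0.427, -0.23]
contact_force: [0.2, 1.0, -1.2]
finger_gap: 0.0638
grasp_force: 67.4
```

Request:
{"api": "nudge_tcp", "payload": {"plan": [[-0.5,0,1.9,0,0,0,0.06],[-0.5,0,1.9,0,0,0,0.06],[0,0,0,0,0,0,0.06]]}}

```text
clock: 15.75
eef_pos: [0.4764, -0.3786, 0.0545]
tcp_rot: [0.116, 0.866, 0.427, -0.231]
contact_force: [-0.3, -0.3, -0.5]
finger_gap: 0.0642
grasp_force: 67.4
```

```bash
python3 -c "
from plan import *
T=pose(); c=T[:3,:3]@[.008,0,-.0346]+T[:3,3]-seat; print('u,n,y',c@U,c@Nn,c@(Rr@[0,1,0]))"
```

```text
u,n,y 0.00842289111461283 0.0038128510554565286 -0.0018935668881649664
```

Request:
{"api": "nudge_tcp", "payload": {"plan": [[-0.5,-1.8,1.9,0,0,0,0.06],[0,0,0,0,0,0,0.06]]}}

```text
clock: 15.95
eef_pos: [0.4732, -0.3783, 0.0523]
tcp_rot: [0.115, 0.866, 0.427, -0.231]
contact_force: [0.3, 0.1, -1.2]
finger_gap: 0.0644
grasp_force: 67.4
```

Request:
{"api": "nudge_tcp", "payload": {"plan": [[-0.5,0,1.9,0,0,0,0.06],[0,0,0,0,0,0,0.06]]}}

```text
clock: 16.15
eef_pos: [0.4728, -0.3796, 0.0512]
tcp_rot: [0.115, 0.866, 0.427, -0.231]
contact_force: [0.8, 0.8, -0.8]
finger_gap: 0.0643
grasp_force: 68.5
```

Request:
{"api": "nudge_tcp", "payload": {"plan": [[-0.3,0,1,0,0,0,0.06],[0,0,0,0,0,0,0.06]]}}

```text
clock: 16.35
eef_pos: [0.4726, -0.38, 0.0509]
tcp_rot: [0.115, 0.866, 0.428, -0.231]
contact_force: [0.1, 4.5, 4.2]
finger_gap: 0.064
grasp_force: 70.3
```

Converted, 0.0019 m is 1.9, 0.0005 m is 0.5.

Request:
{"api": "nudge_tcp", "payload": {"plan": [[1.9,0,0.5,0,0,0,0.06],[1.9,0,0.5,0,0,0,0.06],[0,0,0,0,0,0,0.06]]}}

```text
clock: 16.65
eef_pos: [0.4752, -0.3787, 0.0486]
tcp_rot: [0.117, 0.866, 0.427, -0.231]
contact_force: [1.4, 1.9, 5.6]
finger_gap: 0.0643
grasp_force: 70.1
```

Request:
{"api": "nudge_tcp", "payload": {"plan": [[1.9,0,0.5,0,0,0,0.06],[0,0,0,0,0,0,0.06]]}}

```text
clock: 16.85
eef_pos: [0.4761, -0.3777, 0.0472]
tcp_rot: [0.117, 0.866, 0.427, -0.231]
contact_force: [1.3, 1.7, 5.4]
finger_gap: 0.0646
grasp_force: 70.0
```

```bash
python3 -c "
from plan import *
T=pose(); c=T[:3,:3]@[.008,0,-.0346]+T[:3,3]-seat; f=manip.sense()['contact_force']; print('u,n,y',c@U,c@Nn,c@(Rr@[0,1,0]),'f',f@U,f@Nn)"
```

```text
u,n,y 0.0028783482604289013 -0.0009782174858491079 -0.001096090108811074 f 2.2868063435870374 5.353830027434574
```

Converted, 0.0015 m is 1.5, 0.0004 m is 0.4.

Request:
{"api": "nudge_tcp", "payload": {"plan": [[1.5,0,0.4,0,0,0,0.06],[0,0,0,0,0,0,0.06]]}}

```text
clock: 17.05
eef_pos: [0.4762, -0.3778, 0.0472]
tcp_rot: [0.118, 0.866, 0.427, -0.232]
contact_force: [-0.5, 0.3, 8.0]
finger_gap: 0.0642
grasp_force: 70.4
```

Request:
{"api": "nudge_tcp", "payload": {"plan": [[1.5,0,0.4,0,0,0,0.06],[0,0,0,0,0,0,0.06]]}}

```text
clock: 17.25
eef_pos: [0.4762, -0.3779, 0.0472]
tcp_rot: [0.118, 0.866, 0.427, -0.233]
contact_force: [-2.8, 0.0, 11.4]
finger_gap: 0.0642
grasp_force: 70.7
```

```bash
python3 -c "
from plan import *
T=pose(); c=T[:3,:3]@[.008,0,-.0346]+T[:3,3]-seat; f=manip.sense()['contact_force']; print('u,n,y',c@U,c@Nn,c@(Rr@[0,1,0]),'f',f@U,f@Nn)"
```

```text
u,n,y 0.0026622036222079554 -0.001042081809053264 -0.0012704707666432867 f 9.233999064504102 6.866240322507411
```

Request:
{"api": "nudge_tcp", "payload": {"plan": [[-1,0,-0.8,0,0,0,0.064],[0,0,0,0,0,0,0.072],[0,0,0,0,0,0,0.08],[0,0,0,0,0,0,0.085],[0,0,0,0,0,0,0.085],[0,0,0,0,0,0,0.085]], "clamp_n": 20}}

```text
clock: 17.85
eef_pos: [0.4757, -0.3754, 0.0449]
tcp_rot: [0.115, 0.866, 0.427, -0.231]
contact_force: [0.7, 0.1, 1.0]
finger_gap: 0.0851
grasp_force: 0.0
```

Request:
{"api": "nudge_tcp", "payload": {"plan": [[-5,0,-8.7,0,0,0,0.085],[-10,0,-17.3,0,0,0,0.085],[-20,0,-34.6,0,0,0,0.085],[-20,0,-34.6,0,0,0,0.085],[-20,0,-34.6,0,0,0,0.085],[-20,0,-34.6,0,0,0,0.085],[0,0,0,0,0,0,0.085],[0,0,0,0,0,0,0.085]], "clamp_n": 20}}

```text
clock: 18.65
eef_pos: [0.4763, -0.3759, 0.2374]
tcp_rot: [0.117, 0.867, 0.427, -0.23]
contact_force: [0.1, 0.9, -1.2]
finger_gap: 0.0848
grasp_force: 0.0
```

Run:
```python
from plan import *
for n in("wrist","scene","side"): shot(n,"r_"+n)
T=np.load("pics/r_wrist.npy");C=cam("wrist",T);v=Rr@[0,1,0]
P=[seat+i*.075*U+j*.034*v+.004*Nn for i,j in((1,1),(1,-1),(-1,-1),(-1,1))]
for n,c in(("wrist",C),("scene",cam("scene")),("side",cam("side"))):
    im=cv2.imread(f"pics/r_{n}.png"); print(n,proj(c,P).round(1).tolist())
    hsv=cv2.cvtColor(im,cv2.COLOR_BGR2HSV); m=cv2.inRange(hsv,(8,50,110),(25,150,255)); 
    u0=proj(c,seat+.004*Nn+.045*U)[0].round().astype(int); print(u0,hsv[u0[1],u0[0]] if 0<=u0[1]<384 and 0<=u0[0]<512 else "off")
    m=cv2.morphologyEx(m,cv2.MORPH_OPEN,np.ones((3,3))); k,l,st,ct=cv2.connectedComponentsWithStats(m); 
    for i in range(1,k):
        if st[i,4]>150 and np.linalg.norm(ct[i]-proj(c,seat)[0])<60:
            cn=cv2.findContours((l==i).astype(np.uint8),0,2)[0][0]; print(st[i],ct[i].round(1),cv2.boxPoints(cv2.minAreaRect(cn)).round(1).tolist())
```

```text
wrist [[221.1, 144.8], [297.3, 144.4], [296.7, -25.3], [219.9, -25.1]]
[259 111] [ 18  94 108]
[ 222    0   42  146 4074] [236.3  71.4] [[222.0, 0.0], [263.0, 0.0], [263.0, 145.0], [222.0, 145.0]]
[ 259    0   41  146 4936] [281.2  76.3] [[258.20001220703125, 0.30000001192092896], [298.0, -0.4000000059604645], [300.79998779296875, 144.89999389648438], [261.0, 145.6999969482422]]
scene [[358.9, 150.1], [348.0, 139.7], [313.5, 174.7], [322.4, 186.5]]
[346 152] [17 90 99]
[312 168  18  23 224] [319.8 179.7] [[306.8999938964844, 177.89999389648438], [320.8999938964844, 166.6999969482422], [331.6000061035156, 180.0], [317.5, 191.1999969482422]]
side [[252.0, 266.3], [279.0, 272.9], [287.0, 275.1], [263.4, 269.3]]
[268 270] [ 22  55 175]
```

The detected plate edges on the rest (wrist columns 222–300, upper end at row 145) match the predicted seat (221–297, row 145), so it stayed put. Next is the regrasp at the upper end.

Add to plan.py:
```python
V=Rr@np.array([0,1,0.])
def grasp2(ins,dn=0,dy=0):  # TCP ins m inside upper end
    return tool(seat+(.075-ins)*U+dn*Nn+dy*V,-U,Nn)
def path(T0,row,N):
    T=T0.copy();o=[]
    for i in range(N):
        D=np.eye(4);D[:3,3]=row[:3];D[:3,:3]=R.from_rotvec(row[3:6]).as_matrix();T=T@D;o.append(T[:3,3].round(3).tolist())
    return o
```

Run:
```python
from plan import *
T=pose();P0=grasp2(-.08,.001,-.001);go(P0,"pre");print(P0.round(3))
G=np.linalg.inv(T)@P0;r=R.from_matrix(G[:3,:3]).as_rotvec();print(np.linalg.norm(r))
```

```text
pre N 16 [-0.0045, -0.0046, 0.0029] [-0.0634, 0.0634, -0.0827]
[[-0.795  0.429  0.429  0.426]
 [ 0.607  0.562  0.562 -0.443]
 [ 0.     0.707 -0.707  0.182]
 [ 0.     0.     0.     1.   ]]
1.9510969832937286
```

Converted, -0.0046 m is -4.6, -0.0045 m is -4.5, -0.0827 rad is -0.827.

Request:
{"api": "nudge_tcp", "payload": {"plan": [[-4.5,-4.6,2.9,-0.634,0.634,-0.827,0.06],[-4.5,-4.6,2.9,-0.634,0.634,-0.827,0.04],[-4.5,-4.6,2.9,-0.634,0.634,-0.827,0.04],[-4.5,-4.6,2.9,-0.634,0.634,-0.827,0.04],[-4.5,-4.6,2.9,-0.634,0.634,-0.827,0.04],[-4.5,-4.6,2.9,-0.634,0.634,-0.827,0.04],[-4.5,-4.6,2.9,-0.634,0.634,-0.827,0.04],[-4.5,-4.6,2.9,-0.634,0.634,-0.827,0.04],[-4.5,-4.6,2.9,-0.634,0.634,-0.827,0.04],[-4.5,-4.6,2.9,-0.634,0.634,-0.827,0.04]]}}

```text
clock: 19.8
eef_pos: [0.4241, -0.4127, 0.2121]
tcp_rot: [0.135, 0.577, 0.791, 0.153]
contact_force: [0.0, -0.0, 0.5]
finger_gap: 0.04
grasp_force: 0.0
```

Request:
{"api": "nudge_tcp", "payload": {"plan": [[-4.5,-4.6,2.9,-0.634,0.634,-0.827,0.04],[-4.5,-4.6,2.9,-0.634,0.634,-0.827,0.04],[-4.5,-4.6,2.9,-0.634,0.634,-0.827,0.04],[-4.5,-4.6,2.9,-0.634,0.634,-0.827,0.04],[-4.5,-4.6,2.9,-0.634,0.634,-0.827,0.04],[-4.5,-4.6,2.9,-0.634,0.634,-0.827,0.04],[0,0,0,0,0,0,0.04],[0,0,0,0,0,0,0.04],[0,0,0,0,0,0,0.04]]}}

```text
clock: 20.7
eef_pos: [0.4272, -0.4423, 0.1849]
tcp_rot: [0.124, 0.296, 0.875, 0.362]
contact_force: [0.3, 0.7, -0.2]
finger_gap: 0.0399
grasp_force: 0.0
```

Run:
```python
from plan import *
go(grasp2(-.08,.001,-.001),"err");go(grasp2(-.02,.001,-.001),"app"); s=manip.sense();print(s["joint_pos"].round(2))
```

```text
err N 1 [0.0006, -0.0026, 0.0013] [0.0004, 0.002, 0.0014]
app N 2 [0.0003, -0.0013, 0.0306] [0.0002, 0.001, 0.0007]
[-1.23  0.54  0.11  1.63  0.63 -0.75]
```

Converted, 0.02 m is 20, 0.0306 m is 30.6, 0.001 rad is 0.01.

Request:
{"api": "nudge_tcp", "payload": {"plan": [[0.3,-1.3,30.6,0,0.01,0.007,0.04],[0.3,-1.3,30.6,0,0.01,0.007,0.04],[0,0,20,0,0,0,0.04],[0,0,0,0,0,0,0.04],[0,0,0,0,0,0,0.04]]}}

```text
clock: 21.2
eef_pos: [0.4607, -0.3982, 0.127]
tcp_rot: [0.123, 0.295, 0.876, 0.362]
contact_force: [-0.2, -0.1, 0.3]
finger_gap: 0.0402
grasp_force: 0.0
```

Request:
{"api": "nudge_tcp", "payload": {"plan": [[0,0,10,0,0,0,0.04],[0,0,10,0,0,0,0.04],[0,0,10,0,0,0,0.04],[0,0,0,0,0,0,0.04],[0,0,0,0,0,0,0.04]]}}

```text
clock: 21.7
eef_pos: [0.4735, -0.3814, 0.1035]
tcp_rot: [0.122, 0.296, 0.875, 0.363]
contact_force: [-0.0, -0.1, 0.2]
finger_gap: 0.04
grasp_force: 0.0
```

Run:
```python
from plan import *
go(grasp2(.05,.001,-.001),"err")
im,T=shot("wrist","g_wrist"); s,_=shot("scene","g_scene"); d,_=shot("side","g_side")
cv2.imwrite("pics/g.png",np.hstack([im]))
for n,c in(("wrist",cam("wrist",T)),("scene",cam("scene")),("side",cam("side"))): print(n,proj(c,[seat+.075*U,T[:3,3],T[:3,3]-.035*T[:3,2]]).round().tolist())
o=np.zeros((600,800,3),np.uint8);o[:384,:512]=im
c=cv2.resize(s[110:206,300:396],None,fx=2.9,fy=2.9,interpolation=cv2.INTER_CUBIC);o[:278,514:514+278]=c
c=cv2.resize(d[205:305,200:330],None,fx=2.15,fy=2.15,interpolation=cv2.INTER_CUBIC);o[386:600,:279]=c[:214]
cv2.imwrite("pics/comp9.png",o)
```

```text
err N 1 [0.0003, 0.0008, 0.0196] [0.0014, -0.0011, 0.0003]
wrist [[263.0, 246.0], [263.0, 225.0], [264.0, 252.0]]
scene [[354.0, 145.0], [347.0, 153.0], [355.0, 144.0]]
side [[265.0, 271.0], [268.0, 272.0], [265.0, 271.0]]Traceback (most recent call last):
  File "<stdin>", line 8, in <module>
ValueError: could not broadcast input array from shape (214,280,3) into shape (214,279,3)
```

Request:
{"api": "nudge_tcp", "payload": {"plan": [[0.3,0.8,10,0,0,0,0.04],[0,0,10,0,0,0,0.04],[0,0,0,0,0,0,0.04],[0,0,0,0,0,0,0.03],[0,0,0,0,0,0,0.02],[0,0,0,0,0,0,0.014]], "clamp_n": 20}}

```text
clock: 22.45
eef_pos: [0.4822, -0.3702, 0.0905]
tcp_rot: [0.123, 0.296, 0.875, 0.363]
contact_force: [0.4, 0.2, 0.4]
finger_gap: 0.0139
grasp_force: 0.0
```

Request:
{"api": "nudge_tcp", "payload": {"plan": [[0,0,0,0,0,0,0.0],[0,0,0,0,0,0,0.0],[0,0,0,0,0,0,0.0],[0,0,0,0,0,0,0.0]], "clamp_n": 20}}

```text
clock: 22.85
eef_pos: [0.4822, -0.3704, 0.0905]
tcp_rot: [0.123, 0.296, 0.875, 0.363]
contact_force: [-1.4, -1.9, 1.3]
finger_gap: 0.0074
grasp_force: 25.0
```

Gripped at 7.4 mm. I'll save the in-hand geometry, firm up the grip and lift the plate off the rest.

Run:
```python
from plan import *
T=pose(); c=np.linalg.inv(T)@np.r_[seat,1]; e=T[:3,:3].T@(-U); n=T[:3,:3].T@Nn; v=T[:3,:3].T@V
print(c.round(4),e.round(3),n.round(3),v.round(3)); np.save("c2.npy",c[:3])
```

```text
[ 1.60e-03 -8.00e-04  2.55e-02  1.00e+00] [ 0.    -0.001  1.   ] [-0.001  1.     0.001] [ 1.     0.001 -0.   ]
```

Request:
{"api": "nudge_tcp", "payload": {"plan": [[0,0,0,0,0,0,0],[0,4,-1,0,0,0,0],[0,10,-2,0,0,0,0],[0,15,-5,0,0,0,0],[0,30,-30,0,0,0,0],[0,30,-30,0,0,0,0],[0,30,-30,0,0,0,0],[0,30,-30,0,0,0,0],[0,0,0,0,0,0,0]], "clamp_n": 60}}

```text
clock: 23.75
eef_pos: [0.4932, -0.3596, 0.2944]
tcp_rot: [0.128, 0.294, 0.876, 0.36]
contact_force: [0.1, -0.5, -0.1]
finger_gap: 0.0063
grasp_force: 62.6
```

Add to plan.py:
```python
Ms=M3(stand)
def ins(theta,xf,zf,c,dy=0):
    # lower-front edge mid of plate at stand (xf,dy,zf); lean theta deg forward
    t=np.radians(theta); z=np.array([np.sin(t),0,-np.cos(t)]); y=np.array([np.cos(t),0,np.sin(t)])
    cen=np.array([xf,dy,zf])-.075*z+.004*y; S=Ms[:3,:3]; T=tool([0,0,0],S@z,S@y)
    T[:3,3]=S@cen+Ms[:3,3]-T[:3,:3]@np.array(c); return T
```

Run:
```python
from plan import *
c=np.load("c2.npy"); T=ins(18,-.04,.11,c); print(T.round(3)); go(T,"pre")
```

```text
[[-0.339  0.895  0.291  0.545]
 [ 0.941  0.323  0.105 -0.173]
 [-0.     0.309 -0.951  0.207]
 [ 0.     0.     0.     1.   ]]
pre N 6 [0.0185, 0.014, 0.0273] [0.0766, -0.0485, 0.0832]
```

Run:
```python
from plan import *
c=np.load("c2.npy"); c[1]=0; np.save("c2.npy",c); T=ins(18,-.06,.1,c); print(T.round(3)); go(T,"pre")
```

```text
[[-0.339  0.895  0.291  0.525]
 [ 0.941  0.323  0.105 -0.18 ]
 [-0.     0.309 -0.951  0.197]
 [ 0.     0.     0.     1.   ]]
pre N 6 [0.0196, 0.0103, 0.0269] [0.0766, -0.0485, 0.0832]
```

Units first: shifts go in mm and turns go in units of 0.1 rad. So 0.0269 m is 26.9, 0.0196 m is 19.6, 0.0832 rad is 0.832.

Request:
{"api": "nudge_tcp", "payload": {"plan": [[19.6,10.3,26.9,0.766,-0.485,0.832,0],[19.6,10.3,26.9,0.766,-0.485,0.832,0],[19.6,10.3,26.9,0.766,-0.485,0.832,0],[19.6,10.3,26.9,0.766,-0.485,0.832,0],[19.6,10.3,26.9,0.766,-0.485,0.832,0],[19.6,10.3,26.9,0.766,-0.485,0.832,0],[0,0,0,0,0,0,0],[0,0,0,0,0,0,0],[0,0,0,0,0,0,0]]}}

```text
clock: 24.65
eef_pos: [0.5222, -0.1774, 0.1909]
tcp_rot: [0.084, 0.568, 0.808, 0.13]
contact_force: [-0.5, -0.7, -1.4]
finger_gap: 0.0063
grasp_force: 62.6
```

Run:
```python
from plan import *
c=np.load("c2.npy"); go(ins(18,-.06,.1,c),"err"); print(manip.sense()["joint_pos"].round(2))
T=pose(); im,T=shot("wrist","p_wrist"); s,_=shot("scene","p_scene"); d,_=shot("side","p_side")
A=cam("scene");B=cam("side");W=cam("wrist",T)
P=[T[:3,:3]@(c+[i*.034,j*.004,k*.075])+T[:3,3] for k in(1,-1) for i in(1,-1) for j in(-1,1)]
S=(Ms@np.c_[np.array(  [[-.016,.038,.024],[-.016,-.038,.024],[-.03,.037,.173],[-.03,-.037,.173]]),np.ones(4)].T).T[:,:3]
for n,C in(("scene",A),("side",B),("wrist",W)): print(n,proj(C,P).round(1).tolist(),proj(C,S).round(1).tolist())
o=np.zeros((600,800,3),np.uint8)
def put(im,x0,y0,w,h,f,X,Y):
    c=cv2.resize(im[y0:y0+h,x0:x0+w],None,fx=f,fy=f,interpolation=cv2.INTER_CUBIC)[:600-Y,:800-X];o[Y:Y+c.shape[0],X:X+c.shape[1]]=c
put(s,235,120,100,100,4,0,0); put(d,230,160,100,100,4,400,0); put(im,110,180,300,200,1.0,0,400);put(im,0,0,512,384,.5,400,405)
cv2.imwrite("pics/comp10.png",o)
```

```text
err N 1 [-0.0031, 0.0036, -0.0051] [-0.0033, -0.0113, -0.0029]
[-0.6   0.   -0.4   1.    0.26  0.65]
scene [[283.5, 187.0], [280.7, 185.8], [289.3, 173.8], [286.6, 172.6], [303.4, 140.4], [300.3, 139.1], [308.6, 128.6], [305.7, 127.4]] [[266.8, 205.3], [273.9, 190.1], [271.8, 159.4], [279.0, 145.9]]
side [[257.6, 214.6], [259.6, 213.0], [272.4, 225.6], [274.4, 224.0], [246.4, 179.0], [248.6, 177.4], [262.2, 189.7], [264.4, 188.0]] [[268.3, 227.3], [284.4, 239.3], [266.9, 189.4], [283.8, 200.5]]
wrist [[257.2, 142.1], [266.4, 142.2], [257.4, 215.4], [266.0, 215.4], [253.0, 191.4], [272.3, 191.5], [254.0, 327.5], [270.7, 327.5]] [[278.2, 133.3], [277.4, 198.3], [337.4, 156.0], [330.8, 255.4]]
```

View pics/comp10.png

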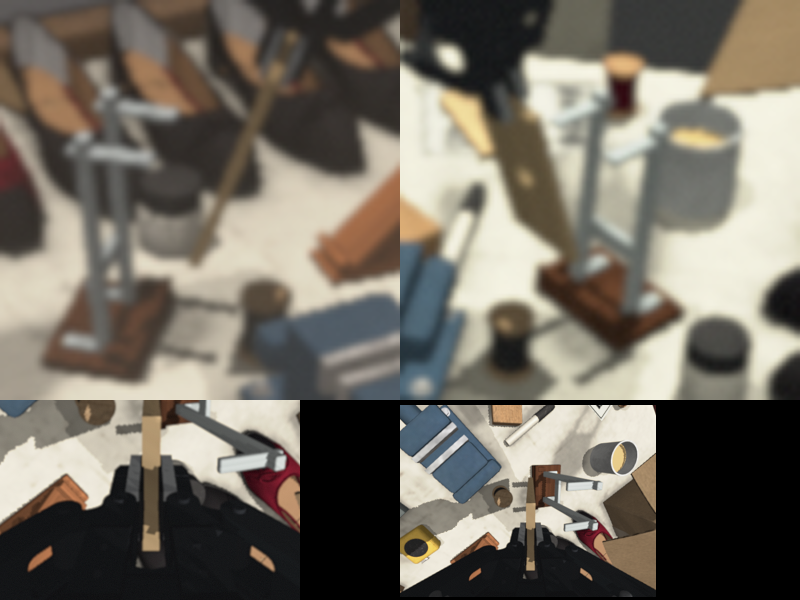

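Predicted and seen plate foot agree within about 1 px: scene (283,185), side (272.5,224.5). The pads hold the top end by about 25 mm. Now to above the slot.

Run:
```python
from plan import *
c=np.load("c2.npy"); T=go(ins(18,-.016,.045,c),"a"); go(ins(18,-.012,.028,c),"b",T)
```

```text
a N 2 [-0.001, 0.0146, 0.0305] [-0.0017, -0.0051, -0.0027]
b N 1 [0.0, -0.0014, 0.0174] [0.0, 0.0, 0.0]
```

Converted, 0.0203 m is 20.3, 0.0098 m is 9.8, -0.0034 rad is -0.034.

Request:
{"api": "nudge_tcp", "payload": {"plan": [[-0.6,9.8,20.3,-0.011,-0.034,-0.018,0],[-0.6,9.8,20.3,-0.011,-0.034,-0.018,0],[-0.6,9.8,20.3,-0.011,-0.034,-0.018,0],[0,0,0,0,0,0,0],[0,0,0,0,0,0,0],[0,0,0,0,0,0,0]]}}

```text
clock: 25.4
eef_pos: [0.5666, -0.164, 0.1423]
tcp_rot: [0.09, 0.567, 0.808, 0.128]
contact_force: [0.3, -0.6, -1.1]
finger_gap: 0.0064
grasp_force: 62.6
```

Run:
```python
from plan import *
c=np.load("c2.npy"); go(ins(18,-.016,.045,c),"err"); go(ins(18,-.012,.028,c),"b")
def chk():
    T=pose(); p=np.linalg.inv(Ms)@T@np.r_[c+[0,-.004,.075],1]; q=(Ms[:3,:3].T@T[:3,2]); print("xf,y,zf",p[:3].round(4),"lean",np.degrees(np.arctan2(q[0],-q[2])).round(1),"F",(Ms[:3,:3].T@manip.sense()["contact_force"]).round(1))
chk()
```

Create chk.py:
```python
from plan import *
c=np.load("c2.npy");T=pose(); p=np.linalg.inv(Ms)@T@np.r_[c+[0,-.004,.075],1]; q=Ms[:3,:3].T@T[:3,:3]
print("xf,y,zf",p[:3].round(4),"lean",np.degrees(np.arctan2(q[0,2],-q[2,2])).round(1),"yaw,roll",np.degrees([q[0,0],q[2,0]]).round(1),"F",(Ms[:3,:3].T@manip.sense()["contact_force"]).round(1),"top z",(p[2]+.15*np.cos(np.arctan2(q[0,2],-q[2,2]))).round(4))
```

```text
err N 1 [-0.0008, -0.0005, 0.0004] [0.0001, 0.0, 0.0009]
b N 1 [-0.0008, -0.002, 0.0178] [0.0001, 0.0, 0.0009]
xf,y,zf [-0.0156  0.0008  0.0455] lean 18.0 F [ 0.1 -0.7 -1.1]
```

Converted, 0.009 m is 9, 0.0088 m is 8.8, 0.0009 rad is 0.009.

Request:
{"api": "nudge_tcp", "payload": {"plan": [[-0.8,-2,9,0,0,0.009,0],[0,0,8.8,0,0,0,0],[0,0,0,0,0,0,0],[0,0,0,0,0,0,0]]}}

```text
clock: 25.8
eef_pos: [0.5696, -0.162, 0.1233]
tcp_rot: [0.089, 0.567, 0.809, 0.128]
contact_force: [-0.3, -0.2, -0.9]
finger_gap: 0.0068
grasp_force: 62.6
```

```bash
python3 chk.py
```

```text
xf,y,zf [-0.0121  0.0018  0.0265] lean 17.9 yaw,roll [-0.1  0.1] F [-0.3 -0.  -0.9] top z 0.1692
```

Request:
{"api": "nudge_tcp", "payload": {"plan": [[0,1.9,0.6,0,0,0,0],[0,1.9,0.6,0,0,0,0],[0,0,0,0,0,0,0]]}}

```text
clock: 26.1
eef_pos: [0.5745, -0.1609, 0.1244]
tcp_rot: [0.09, 0.567, 0.809, 0.128]
contact_force: [-1.5, 0.6, -0.9]
finger_gap: 0.0066
grasp_force: 62.6
```

```bash
python3 chk.py
```

```text
xf,y,zf [-0.0071  0.001   0.0276] lean 18.0 yaw,roll [-0.1  0. ] F [-1.2  1.1 -0.9] top z 0.1702
```

Request:
{"api": "nudge_tcp", "payload": {"plan": [[0,1.4,0.5,0,0,0,0],[0,0,0,0,0,0,0]]}}

```text
clock: 26.3
eef_pos: [0.5755, -0.1604, 0.124]
tcp_rot: [0.09, 0.567, 0.809, 0.128]
contact_force: [-0.5, -0.4, -1.1]
finger_gap: 0.0061
grasp_force: 62.6
```

```bash
python3 chk.py
```

```text
xf,y,zf [-0.006   0.0012  0.0272] lean 18.0 yaw,roll [-0.1  0. ] F [-0.6 -0.2 -1.1] top z 0.1699
```

Request:
{"api": "nudge_tcp", "payload": {"plan": [[0,1.4,0.5,0,0,0,0],[0,0,0,0,0,0,0]]}}

```text
clock: 26.5
eef_pos: [0.5764, -0.16, 0.1237]
tcp_rot: [0.089, 0.567, 0.809, 0.128]
contact_force: [-1.2, 0.0, -0.3]
finger_gap: 0.0063
grasp_force: 62.8
```

```bash
python3 chk.py
```

```text
xf,y,zf [-0.0051  0.0013  0.0269] lean 17.9 yaw,roll [-0.1  0. ] F [-1.2  0.4 -0.3] top z 0.1696
```

Request:
{"api": "nudge_tcp", "payload": {"plan": [[0,1.4,0.5,0,0,0,0],[0,0,0,0,0,0,0]]}}

```text
clock: 26.7
eef_pos: [0.5776, -0.1595, 0.1235]
tcp_rot: [0.089, 0.567, 0.809, 0.127]
contact_force: [-1.7, -0.7, -0.5]
finger_gap: 0.0064
grasp_force: 63.0
```

```bash
python3 chk.py
```

```text
xf,y,zf [-0.0039  0.0013  0.0267] lean 17.9 yaw,roll [-0.1  0. ] F [-1.8 -0.  -0.5] top z 0.1695
```

Converted, 0.0014 m is 1.4, 0.0005 m is 0.5.

Request:
{"api": "nudge_tcp", "payload": {"plan": [[0,1.4,0.5,0,0,0,0],[0,0,0,0,0,0,0]]}}

```text
clock: 26.9
eef_pos: [0.5788, -0.159, 0.1234]
tcp_rot: [0.089, 0.567, 0.809, 0.127]
contact_force: [-3.3, -1.4, 0.4]
finger_gap: 0.0062
grasp_force: 63.6
```

```bash
python3 chk.py
```

```text
xf,y,zf [-0.0026  0.0013  0.0266] lean 17.9 yaw,roll [-0.1  0. ] F [-3.6 -0.3  0.4] top z 0.1694
```

Converted, -0.0067 m is -6.7, -0.0022 m is -2.2.

Request:
{"api": "nudge_tcp", "payload": {"plan": [[0,-6.7,-2.2,0,0,0,0],[0,0,0,0,0,0,0],[0,-1.2,3.8,0,0,0,0],[0,-1.2,3.8,0,0,0,0],[0,0,0,0,0,0,0]]}}

```text
clock: 27.4
eef_pos: [0.5725, -0.1608, 0.1149]
tcp_rot: [0.089, 0.567, 0.809, 0.128]
contact_force: [-0.3, 0.2, -0.9]
finger_gap: 0.0058
grasp_force: 62.6
```

```bash
python3 chk.py
```

```text
xf,y,zf [-0.009   0.0019  0.0181] lean 17.9 yaw,roll [-0.1  0.1] F [-0.2  0.3 -0.9] top z 0.1608
```

Request:
{"api": "nudge_tcp", "payload": {"plan": [[0,-0.9,2.9,0,0,0,0],[0,0,0,0,0,0,0]]}}

```text
clock: 27.6
eef_pos: [0.5727, -0.161, 0.1122]
tcp_rot: [0.089, 0.567, 0.809, 0.128]
contact_force: [1.0, -0.8, -1.5]
finger_gap: 0.0064
grasp_force: 62.6
```

```bash
python3 chk.py
```

```text
xf,y,zf [-0.0089  0.0016  0.0154] lean 17.9 yaw,roll [-0.1  0.1] F [ 0.7 -1.1 -1.5] top z 0.1581
```

Request:
{"api": "nudge_tcp", "payload": {"plan": [[0,-0.6,1.9,0,0,0,0],[0,0,0,0,0,0,0]]}}

```text
clock: 27.8
eef_pos: [0.5728, -0.1611, 0.1105]
tcp_rot: [0.089, 0.567, 0.809, 0.128]
contact_force: [-0.2, 0.4, -0.6]
finger_gap: 0.0062
grasp_force: 62.6
```

```bash
python3 chk.py
```

```text
xf,y,zf [-0.0088  0.0014  0.0137] lean 18.0 yaw,roll [-0.1  0.1] F [-0.1  0.5 -0.6] top z 0.1564
```

Request:
{"api": "nudge_tcp", "payload": {"plan": [[-1.3,-0.4,1.4,0,0,0,0],[0,0,0,0,0,0,0]]}}

```text
clock: 28.0
eef_pos: [0.5735, -0.1626, 0.1092]
tcp_rot: [0.089, 0.567, 0.809, 0.128]
contact_force: [0.6, 0.6, -2.0]
finger_gap: 0.0062
grasp_force: 62.6
```

```bash
python3 chk.py
```

```text
xf,y,zf [-0.0087 -0.0002  0.0124] lean 18.0 yaw,roll [-0.1  0. ] F [ 0.8  0.4 -2. ] top z 0.1551
```

Request:
{"api": "nudge_tcp", "payload": {"plan": [[0,-0.3,1,0,0,0,0],[0,0,0,0,0,0,0]]}}

```text
clock: 28.2
eef_pos: [0.5738, -0.1626, 0.1088]
tcp_rot: [0.09, 0.567, 0.809, 0.128]
contact_force: [-0.4, 0.6, 1.6]
finger_gap: 0.0062
grasp_force: 62.9
```

```bash
python3 chk.py
```

```text
xf,y,zf [-0.0084 -0.0004  0.012 ] lean 18.0 yaw,roll [-0.1  0. ] F [-0.2  0.7  1.6] top z 0.1546
```

Request:
{"api": "nudge_tcp", "payload": {"plan": [[0,-0.3,1,0,0,0,0],[0,0,0,0,0,0,0]]}}

```text
clock: 28.4
eef_pos: [0.5742, -0.1627, 0.1088]
tcp_rot: [0.09, 0.567, 0.809, 0.128]
contact_force: [-4.0, 0.3, 5.6]
finger_gap: 0.0063
grasp_force: 63.8
```

```bash
python3 chk.py
```

```text
xf,y,zf [-0.0079 -0.0007  0.012 ] lean 18.1 yaw,roll [-0.1 -0. ] F [-3.7  1.6  5.6] top z 0.1546
```

Run:
```python
from plan import *
c=np.load("c2.npy"); a=go(ins(8,-.0090,.0125,c),"a",vm=.012); b=go(ins(0,-.0090,.0125,c),"b",a,vm=.012)
```

```text
a N 2 [0.0003, 0.0083, 0.0004] [0.0878, 0.0, 0.0007]
b N 2 [0.0, 0.007, 0.0005] [0.0698, -0.0, 0.0]
```

Converted, 0.0042 m is 4.2, 0.0041 m is 4.1, 0.0439 rad is 0.439.

Request:
{"api": "nudge_tcp", "payload": {"plan": [[0.1,4.1,0.2,0.439,0,0.003,0],[0.1,4.2,0.2,0.439,0,0.003,0],[0.1,4.1,0.2,0.439,0,0,0],[0,4.2,0.2,0.439,0,0,0],[0,0,0,0,0,0,0],[0,0,0,0,0,0,0]]}}

```text
clock: 29.0
eef_pos: [0.5903, -0.1569, 0.1118]
tcp_rot: [0.041, 0.573, 0.817, 0.058]
contact_force: [0.3, -0.6, 4.7]
finger_gap: 0.0064
grasp_force: 63.4
```

```bash
python3 chk.py
```

Run:
```python
from plan import *
c=np.load("c2.npy"); go(ins(0,-.0085,.0125,c),"b",vm=.012)
```

```text
xf,y,zf [-0.0079 -0.0007  0.0118] lean 8.1 yaw,roll [-0.1 -0.1] F [ 0.1 -0.7  4.7] top z 0.1603
b N 2 [0.0003, 0.0068, 0.0001] [0.0706, 0.0004, 0.0009]
```

Converted, 0.0034 m is 3.4, 0.0001 m is 0.1, 0.0353 rad is 0.353.

Request:
{"api": "nudge_tcp", "payload": {"plan": [[0.2,3.4,-0.2,0.353,0,0.004,0],[0.1,3.4,0,0.353,0,0.004,0],[0.1,3.4,0,0.353,0,0,0],[0,3.4,0,0.353,0,0,0],[0,0,0,0,0,0,0],[0,0,0,0,0,0,0]]}}

```text
clock: 29.6
eef_pos: [0.6021, -0.152, 0.1124]
tcp_rot: [-0.0, 0.575, 0.818, -0.0]
contact_force: [1.3, -0.3, 4.1]
finger_gap: 0.0066
grasp_force: 63.2
```

```bash
python3 chk.py
```

Run:
```python
from plan import *
c=np.load("c2.npy"); go(ins(-4,-.008,.0127,c),"c",vm=.012)
```

```text
xf,y,zf [-0.0094 -0.0001  0.0119] lean -0.0 yaw,roll [-0. -0.] F [ 1.1 -0.7  4.1] top z 0.1619
c N 1 [0.0, 0.0083, -0.0003] [0.0694, 0.0001, 0.0001]
```

Converted, 0.002 m is 2, -0.0002 m is -0.2, 0.0174 rad is 0.174.

Request:
{"api": "nudge_tcp", "payload": {"plan": [[0,2,-0.2,0.174,0,0,0],[0,2,0,0.174,0,0,0],[0,2,0,0.174,0,0,0],[0,0,0,0,0,0,0],[0,0,0,0,0,0,0]]}}

```text
clock: 30.1
eef_pos: [0.6072, -0.1498, 0.1124]
tcp_rot: [-0.016, 0.574, 0.818, -0.023]
contact_force: [-0.6, -0.3, 4.9]
finger_gap: 0.0066
grasp_force: 63.5
```

```bash
python3 chk.py
```

```text
xf,y,zf [-0.0094  0.0003  0.0123] lean -3.2 yaw,roll [-0.  0.] F [-0.7 -0.1  4.9] top z 0.162
```

Request:
{"api": "nudge_tcp", "payload": {"plan": [[0,1.5,0,0.174,0,0,0],[0,0,0,0,0,0,0],[0,0,0,0,0,0,0]]}}

```text
clock: 30.4
eef_pos: [0.6089, -0.1492, 0.1123]
tcp_rot: [-0.021, 0.574, 0.818, -0.03]
contact_force: [1.2, -0.1, 6.8]
finger_gap: 0.0066
grasp_force: 63.6
```

```bash
python3 chk.py
```

```text
xf,y,zf [-0.0094  0.0003  0.0124] lean -4.2 yaw,roll [-0.  0.] F [ 1.1 -0.5  6.8] top z 0.162
```

Converted, 0.0012 m is 1.2, -0.0003 m is -0.3.

Request:
{"api": "nudge_tcp", "payload": {"plan": [[0,1.2,-0.3,0,0,0,0],[0,0,0,0,0,0,0]]}}

```text
clock: 30.6
eef_pos: [0.6095, -0.1489, 0.1123]
tcp_rot: [-0.022, 0.574, 0.818, -0.031]
contact_force: [-0.1, -0.8, 5.3]
finger_gap: 0.0064
grasp_force: 63.5
```

```bash
python3 chk.py
```

```text
xf,y,zf [-0.0089  0.0003  0.0124] lean -4.3 yaw,roll [-0.  0.] F [-0.3 -0.8  5.3] top z 0.162
```

Request:
{"api": "nudge_tcp", "payload": {"plan": [[0,1.2,-0.3,0,0,0,0],[0,0,0,0,0,0,0]]}}

```text
clock: 30.8
eef_pos: [0.6095, -0.1489, 0.1123]
tcp_rot: [-0.022, 0.574, 0.818, -0.032]
contact_force: [-2.8, -1.8, 6.3]
finger_gap: 0.0063
grasp_force: 63.6
```

```bash
python3 chk.py
```

```text
xf,y,zf [-0.0091  0.0004  0.0124] lean -4.4 yaw,roll [-0.  0.] F [-3.3 -0.7  6.3] top z 0.162
```

Request:
{"api": "nudge_tcp", "payload": {"plan": [[0,-0.8,-0.5,0,0,0,0],[0,0,0,0,0,0,0.006],[0,0,0,0,0,0,0.01],[0,0,0,0,0,0,0.016],[0,0,0,0,0,0,0.024],[0,0,0,0,0,0,0.03],[0,0,0,0,0,0,0.03]], "clamp_n": 20}}

```text
clock: 31.5
eef_pos: [0.6098, -0.1484, 0.1127]
tcp_rot: [-0.021, 0.574, 0.818, -0.029]
contact_force: [-0.6, 0.5, -0.6]
finger_gap: 0.0298
grasp_force: 0.0
```

```bash
python3 chk.py
```

Run:
```python
from plan import *
c=np.load("c2.npy")
for n in("scene","side"): shot(n,"f_"+n)
S=lambda P:(Ms@np.r_[P,1])[:3]
t=np.radians(4);z=np.array([-np.sin(t),0,-np.cos(t)])
cen=np.array([.001,0,.087]);pts=[S(cen+k*.075*z+[0,i*.034,0]) for k in(1,-1) for i in(1,-1)]+[S(cen)]
for n in("scene","side"):
    im=cv2.imread(f"pics/f_{n}.png");a=cv2.imread(f"pics/{n}0.png");print(n,proj(cam(n),pts).round(1).tolist())
    u=proj(cam(n),[S(cen+[-.004,0,.03])])[0].astype(int);m=(cv2.absdiff(im,a).sum(2)>60).astype(np.uint8);print(u,im[u[1],u[0]],a[u[1],u[0]])
```

```text
xf,y,zf [-0.0082  0.0009  0.0128] lean -4.2 yaw,roll [-0.   0.1] F [-0.4  0.6 -0.6] top z 0.1624
scene [[263.2, 207.2], [269.7, 193.5], [258.5, 160.7], [265.8, 148.4], [264.5, 178.2]]
[265 169] [53 67 78] [85 88 88]
side [[271.7, 229.4], [286.1, 240.1], [276.5, 189.1], [292.0, 199.0], [281.4, 215.0]]
[280 207] [58 80 92] [157 175 178]
```

Released with no residual force. I'll retreat straight up along the tool, then check.

Converted, -0.03 m is -30, -0.02 m is -20.

Request:
{"api": "nudge_tcp", "payload": {"plan": [[0,0,-5,0,0,0,0.03],[0,0,-10,0,0,0,0.03],[0,0,-20,0,0,0,0.03],[0,0,-30,0,0,0,0.03],[0,0,-30,0,0,0,0.03],[0,0,-30,0,0,0,0.03],[0,0,-30,0,0,0,0.03],[0,0,0,0,0,0,0.03],[0,0,0,0,0,0,0.03]]}}

```text
clock: 32.5
eef_pos: [0.6214, -0.1451, 0.2693]
tcp_rot: [-0.02, 0.574, 0.818, -0.029]
contact_force: [0.8, -0.1, -0.7]
finger_gap: 0.03
grasp_force: 0.0
```

Run:
```python
from plan import *
for n in("scene","side"): shot(n,"z_"+n)
w,T=shot("wrist","z_wrist")
S=lambda P:(Ms@np.r_[P,1])[:3]
t=np.radians(4);z=np.array([-np.sin(t),0,-np.cos(t)]);cen=np.array([.001,0,.087])
pts=[S(cen+k*.075*z+[0,i*.034,0]) for k,i in((1,1),(1,-1),(-1,-1),(-1,1))]
for n in("scene","side","wrist"):
    im=cv2.imread(f"pics/z_{n}.png"); C=cam(n,T) if n=="wrist" else cam(n); print(n,proj(C,pts).round(1).tolist())
    if n!="wrist":
        a=cv2.imread(f"pics/{n}0.png"); d=cv2.absdiff(im,a).sum(2)
        hsv=cv2.cvtColor(im,cv2.COLOR_BGR2HSV); m=(cv2.inRange(hsv,(10,60,60),(28,190,255))>0)&(d>50)
        x0,y0=proj(C,pts).min(0).astype(int)-8;x1,y1=proj(C,pts).max(0).astype(int)+8
        for r in range(y0,y1,4): q=np.where(m[r,x0:x1])[0]; print(r,(q.min()+x0,q.max()+x0,len(q)) if len(q) else None)
        mm=d>70; k,l,st,ct=cv2.connectedComponentsWithStats(cv2.morphologyEx(mm.astype(np.uint8),cv2.MORPH_OPEN,np.ones((3,3)))); print([ (st[i,:5].tolist()) for i in range(1,k) if st[i,4]>60])
```

```text
scene [[263.2, 207.2], [269.7, 193.5], [265.8, 148.4], [258.5, 160.7]]
140 None
144 (np.int64(259), np.int64(259), 1)
148 None
152 (np.int64(263), np.int64(267), 4)
156 None
160 None
164 (np.int64(260), np.int64(264), 3)
168 (np.int64(260), np.int64(268), 5)
172 (np.int64(264), np.int64(269), 3)
176 (np.int64(260), np.int64(269), 10)
180 (np.int64(260), np.int64(270), 9)
184 (np.int64(261), np.int64(269), 9)
188 (np.int64(261), np.int64(270), 10)
192 (np.int64(262), np.int64(266), 5)
196 None
200 None
204 None
208 None
212 None
[[243, 0, 15, 9, 101], [396, 0, 25, 138, 1813], [399, 0, 80, 270, 6910], [424, 0, 88, 290, 13531], [234, 9, 29, 6, 96], [227, 17, 39, 77, 1593], [272, 62, 11, 24, 164], [494, 130, 16, 12, 126], [406, 132, 10, 29, 175], [259, 142, 20, 13, 100], [363, 155, 38, 44, 831], [259, 175, 13, 20, 171], [276, 176, 117, 81, 1872], [215, 180, 36, 24, 541], [399, 202, 10, 16, 90], [241, 215, 64, 29, 766], [328, 243, 90, 73,
[... 686 characters left out ...]
7], [297, 7, 31, 46, 1103], [53, 17, 17, 12, 140], [286, 27, 5, 24, 91], [65, 48, 22, 31, 335], [295, 58, 19, 15, 261], [274, 70, 40, 79, 1670], [115, 78, 16, 22, 165], [70, 85, 25, 63, 1097], [109, 87, 69, 89, 2621], [59, 118, 9, 10, 82], [214, 146, 5, 18, 80], [77, 150, 61, 44, 1795], [112, 161, 180, 169, 9095], [20, 168, 54, 48, 1498], [142, 176, 15, 5, 65], [244, 186, 53, 49, 1010], [94, 210, 32, 19, 350], [215, 211, 22, 9, 137], [293, 217, 41, 19, 595], [81, 252, 29, 13, 161], [25, 255, 17, 24, 227], [38, 266, 52, 19, 475], [57, 293, 56, 83, 649], [234, 332, 8, 22, 100], [96, 342, 20, 23, 239], [227, 367, 9, 17, 96]]
wrist [[261.7, 127.3], [261.7, 176.7], [261.3, 214.7], [261.4, 142.5]]
```

```bash
python3 -c "
from cell import manip
print(manip.hand_in())"
```

```text
the job is handed in; nothing more can be done
None
```

The long plate was laid on the rest, taken again by its upper end and swung under the keeper arms; it stands leaning on both posts, centred to about 1.5 mm by the side camera, handed in at 32.5 s with the arm clear, and no force reading suggested anything else was touched, though I made no final check of the other items.

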